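Load the laundry caddy and hold it level

TASK

Pick up the glass jar that has the wire clasp and set it down gently, upright, in the empty compartment of the laundry caddy, and let go of it. Then take the caddy by its bar handle and lift it straight up, about 10 cm clear of the board, keeping it level all the way, and hold it there still: wait a few seconds, and finish while still holding it up. Leave everything else standing where it is; the tin stays in the caddy.

Things in the scene. Friction and masses are not known exactly. Their poses are not given: they have to be found in the camera images.
- caddy: Grey open tray, 98 mm (its x) by 242 mm (its y), loose on the board, 0.31 kg with handle. Origin: centre of its underside; z up. Floor 5 mm thick; walls and dividers 4 mm thick, 35 mm high. Along y: the tin's compartment (centre y = +75 mm), a narrow empty slot under the handle, the empty compartment (centre y = -75 mm). Its +y end is to the robot's left, within 0.45 rad.
- bay (a point): Centre of the floor (5 mm above the underside) of the caddy's empty compartment, at caddy x = 0, y = -75 mm; inside 90 mm (caddy's x) by 84 mm (y), walls rise 30 mm above this floor. The handle bar's near side is 64 mm away and stands higher than the jar. Axes as the caddy's.
- handle: The caddy's wooden bar handle, fixed to it: 90 mm long (caddy's x), 22 mm wide (y), 26 mm high, on 12 mm posts at x = +-36 mm. Origin: the bar's centre, 150 mm above the caddy's underside (bar from 137 to 163 mm); axes as the caddy's. Grip it from above at the middle, across its width.
- clasp_jar: Round glass jar, 54 mm diameter, 80 mm high, plus a white lid 49 mm wide: 100 mm in all; 0.2 to 0.4 kg. Origin: centre of its underside; z up. A steel wire clasp sticks out to 34 mm from the axis at its -x side (48 to 78 mm up), a hinge to 31 mm at +x (75 mm up); the +y and -y sides are clear glass to grip. Starts left or right of the caddy.
- tin: Plain metal tin, 64 mm diameter, 88 mm high, about 0.22 kg, standing in the caddy's +y compartment, where it stays. Origin: centre of its underside.
- screw_jar: Bystander: glass jar with a flat steel screw lid and no clasp, 60 mm diameter, 88 mm high; stands on the board on the other side of the caddy from the clasp jar. Origin: centre of its underside.
- pump_bottle: Bystander: white pump dispenser bottle, 68 mm diameter, 178 mm high, beyond the caddy on the left. Origin: centre of its underside.
- scoop: Bystander: yellow plastic scoop, about 135 by 50 mm, 32 mm high, lying beyond the caddy. Origin: near its middle, on the underside.
- collar_brush: Bystander: wooden collar brush with nylon bristles, 130 by 38 mm, 32 mm high, lying beyond the caddy on the right. Origin: centre of its underside.
Not all that is in view belongs to the job. What is shaped like the tin but orange or purple is not meant.

How it is judged (in metres and radians):
On the way, in this order (a step that is already met when the one before it is completed fails the run):
1. the clasp jar stands upright in the caddy's empty compartment, released, with the caddy on the board (x of clasp_jar in the frame of caddy between -0.03 and 0.03 m and y of clasp_jar in the frame of caddy between -0.105 and -0.045 m and z of clasp_jar in the frame of caddy between -0.002 and 0.015 m and angle between the z axis of clasp_jar and the z axis of caddy, either way round below 0.12 rad and contact force between the fingers and clasp_jar below 0.1 N and height (world z) of caddy below 0.01 m and linear speed of clasp_jar below 0.03 m/s), for 0.2 s.
2. the caddy is held by its handle, clear of the board, level and still for a second and a half (x of clasp_jar in the frame of caddy between -0.03 and 0.03 m and y of clasp_jar in the frame of caddy between -0.105 and -0.045 m and z of clasp_jar in the frame of caddy between -0.002 and 0.015 m and angle between the z axis of clasp_jar and the z axis of caddy, either way round below 0.12 rad and x of tin in the frame of caddy between -0.03 and 0.03 m and y of tin in the frame of caddy between 0.045 and 0.105 m and z of tin in the frame of caddy below 0.015 m and height (world z) of caddy between 0.07 and 0.2 m and angle between caddy's own z axis and vertical below 0.14 rad and linear speed of caddy below 0.03 m/s and angular speed of caddy below 0.2 rad/s and contact force between the fingers and handle above 2 N and distance of caddy from where it was at the start of the episode below 0.22 m and contact force between the arm and clasp_jar below 0.5 N and contact force between caddy and screw_jar below 0.1 N and contact force between caddy and pump_bottle below 0.1 N and contact force between caddy and scoop below 0.1 N and contact force between caddy and collar_brush below 0.1 N), for 1.5 s.
At the end, for the whole second after the job is handed in: Held by its handle (over 2 N), the caddy hangs 70 to 200 mm above the board, within 0.14 rad of level, under 30 mm/s and 0.2 rad/s, within 220 mm of its start, clear of bystanders; clasp jar (upright to 0.12 rad, untouched) and tin stand on their compartments' floors, within 30 mm of centre (all of step 2); the arm keeps its last pose, push and grip.
It fails at once if a bystander is moved more than 30 mm (distance of any of screw_jar, pump_bottle, scoop, collar_brush from where it was at the start of the episode above 0.03 m).
It fails at once if the caddy is tipped more than 0.3 rad (17 degrees) (angle between caddy's own z axis and vertical above 0.3 rad).
It fails at once if the glass jar is dropped or thrown: out of the fingers and faster than 0.4 m/s (a fall of 8 mm) (contact force between the fingers and clasp_jar below 0.1 N and linear speed of clasp_jar above 0.4 m/s).
It fails at once if the glass jar is tipped over (more than 0.7 rad) (angle between clasp_jar's own z axis and vertical above 0.7 rad).
It also fails if it takes over 61 s, if anything falls off the work surface, if the arm or the gripper's body presses on something with over 40 N, if the wrist force passes 120 N, or if a joint passes its speed limit or range.

ROBOT

A 6-joint arm with a two-finger parallel gripper is mounted at the origin on the work surface. World frame = base frame: x ahead of the robot, y to its left, z up, the work surface at z = 0. Lengths are in mm, angles in rad, forces in N, time in s.
With the tool pointing down it reaches from about 400 to 925 mm from the base axis. Payload 3.4 kg.
Tool frame: the origin (TCP) lies at the very end of the fingers, on their centre line; the grasp point (between the pads) lies 19 mm behind it; y points along the fingers, z is the direction in which the jaws open and shut, and the axes are right-handed (so a half turn about y gives the same grasp; the last joint's range is limited). The gripper opens to 85 mm and grips with 20 to 120 N. Pads are 22 mm wide; open, the fingers measure 114 mm over their backs; the gripper's body (76 mm by 85 mm) begins 54 mm behind the grasp point. The pads swing forward as they close: fully open they stand 13 mm farther back than shut.
Start: joints at [1.101, 0.307, 1.506, -0, 1.328, -0.073], TCP at [222.243, 530.32, 231.305] pointing down, gripper open.
Joint ranges: [-3.12, 3.12], [-1.05, 2.28], [0.14, 2.33], [-1.42, 4.57], [0.1, 2.73], [-2.68, 2.68]. Speed limits (rad/s): [2.57, 2.57, 3.14, 3.14, 3.14, 3.14].

INTERFACE

Orientations are given as a rotation vector (axis times angle).
In Python, from bench import * gives the robot as it stands.
- The arm moves only by the tool carry_out, never from a script. Its argument "series" is a list of rows, each an object of numbers: "x", "y", "z": the shift along the tool's x, y, z in mm; "rx", "ry", "rz": the turn, a rotation vector about the tool's x, y, z in degrees; "jaw": the closure, from 0 (fully open) to 1 (shut). A call has exactly 8 rows; each row shifts and turns the pose as measured when the row begins, along the tool's axes as they then stand; what a row does not reach is not made up. A row lasts 1/10 s, in which the tool goes at most 50 mm and 8.59 degrees, less where a joint would pass 70% of its speed; a pose out of reach is approached as far as the arm can. A call with a gripper value outside its range is refused whole. The fingers move at their own pace and stop on an object; "grip_force" is the grip in N (left out, the last holds). Time passes only in rows, so rows that do not move let the fingers close, or fill a call up. It gives the time, the measured TCP pose, the force and the opening at its end, in the units of the state.
- observe(): the state, without advancing time (a new reading comes with each control period).
- get_image(name): name is "scene" or "top" or "wrist"; returns a dict with "pixels" (420x560x3 uint8, red, green, blue), "fx", "fy", "cx", "cy" (pixels), "R" (3x3) and "t" (3): a world point X has camera coordinates R X + t. Camera axes: x right, y down, z forward; pixel columns grow to the right and rows downward; lengths in mm; the calibration is good to about 2 mm. A picture is of the moment at which its call begins. There is no depth.
- finish_job(): hands the job in, once; it reports no verdict.
Trained networks look in a picture, given as the dict that the camera call returned (one of the last four; its "shot" number tells which), for a name from the list of things; names that differ only in an ending like _2 or _b are one class to them, and where a whole thing is asked for, a point or a joint stands for the part that bears it (a point fixed in the world has none). Each returns a list of dicts, best first, with "p" (0 to 1); they miss things now and then, are a little off and sometimes report something else, mostly with a low value. They report only what shows in the picture. A call takes as long as a camera call. They do not tell look-alikes from the thing itself.
- masks_of(picture, thing): "region" (420x560 bool, what is visible of it).
- mark_of(picture, thing): "at" ([x, y, z] in mm, in the coordinates of the camera as it stood for that picture, good to about 4 mm: a listed point, or the origin of a listed thing).
The state is a dict: "time_s": time; "joint_pos": joint angles; "qd": joint speeds; "joint_efforts": joint torques, N m; "ee_pos": TCP position; "eef_rot": TCP orientation; "contact_force": force on the tool from outside, world axes, zero at the start; "wrist_torque": the same for the moment, N m; "gripper_width": opening from 0.0 (shut) to 1.0 (fully open).
Only numpy, scipy, OpenCV 4.12 (cv2) and the standard library are available. Lean on these libraries where they do the work, as an engineer would, in place of code of your own. Each camera call takes 0.05 s, during which the arm holds its last target.

## Working session

There is one attempt and no reset: what is moved stays moved. The work goes in short steps, Python scripts to look and compute and a tool call to move; the robot and the scene stay as the last step left them, time stands still between calls to the robot, and variables do not carry over. Pictures are saved under pics/ and viewed, and the job is handed in when it is done.

Besides the shell and the picture viewer there is one more tool, called by a JSON object that holds its "name" and its "arguments". carry_out: Moves the arm, as the interface text tells. Its arguments: {"type":"object","properties":{"series":{"type":"array","items":{"type":"object","properties":{"x":{"type":"number"},"y":{"type":"number"},"z":{"type":"number"},"rx":{"type":"number"},"ry":{"type":"number"},"rz":{"type":"number"},"jaw":{"type":"number"}}}},"grip_force":{"type":"number"}},"required":["series"]}

```bash
ls; mkdir -p pics; cat > h.py <<'E'
from bench import *
import numpy as np, cv2
from scipy.spatial.transform import Rotation as Rn
def save(im,name,crop=None,scale=1):
    p=im["pixels"][:,:,::-1].copy()
    if crop: x0,y0,x1,y1=crop; p=p[y0:y1,x0:x1]
    if scale!=1: p=cv2.resize(p,None,fx=scale,fy=scale,interpolation=cv2.INTER_CUBIC)
    cv2.imwrite("pics/"+name,p)
def w(im,c): return np.array(im["R"]).T@(np.array(c)-np.array(im["t"]))
def px(im,X):
    c=np.array(im["R"])@np.array(X)+np.array(im["t"]); return np.array([im["fx"]*c[0]/c[2]+im["cx"],im["fy"]*c[1]/c[2]+im["cy"]])
def onz(im,u,v,z):
    R=np.array(im["R"]);o=-R.T@np.array(im["t"]);d=R.T@np.array([(u-im["cx"])/im["fx"],(v-im["cy"])/im["fy"],1]);return o+d*(z-o[2])/d[2]
E
python3 - <<'E'
from h import *
np.set_printoptions(precision=1,suppress=True)
s=observe();print(s)
for n in ["top","scene"]:
    im=get_image(n);save(im,n+"0.png")
    for t in ["caddy","bay","handle","clasp_jar","tin","screw_jar","pump_bottle","scoop","collar_brush"]:
        print(n,t,[(round(m["p"],2),w(im,m["at"]),px(im,w(im,m["at"]))) for m in mark_of(im,t)[:4]])
E
```

```text
pics
{'time_s': 0.0, 'joint_pos': array([ 1.1,  0.3,  1.5, -0. ,  1.3, -0.1]), 'qd': array([-0., -0.,  0.,  0., -0., -0.]), 'joint_efforts': array([ -0. , -45.8, -25.2,  -0. ,   0. ,   0. ]), 'ee_pos': array([221.9, 529.7, 230.4]), 'eef_rot': array([-1.6,  0.3, -0.3]), 'contact_force': array([-0.4, -0.1,  0.5]), 'wrist_torque': array([ 0., -0.,  0.]), 'gripper_width': 0.9997183822796403}
top caddy [(0.6, array([572.7,  57.3,   7.4]), array([255.4, 232.4]))]
top bay [(0.86, array([597.6, -14.8,  12.9]), array([280.3, 220.6])), (0.39, array([536.2, 126.3,   5.8]), array([231.7, 248. ]))]
top handle [(0.73, array([564.4,  52.8, 154.3]), array([254. , 225.6]))]
top clasp_jar [(0.98, array([551.6, 307. ,   2. ]), array([166.5, 249.5])), (0.4, array([564.4,  53.8, 153.3]), array([253.6, 225.7]))]
top tin [(0.68, array([398.6, -13.6,   1.1]), array([287.4, 293. ])), (0.64, array([535.1, 127.4,   7.7]), array([231.3, 248.4])), (0.61, array([446.3, 280.9,   0.7]), array([178.2, 286.7])), (0.55, array([409. , 129.3,   1.1]), array([234.7, 294.7]))]
top screw_jar [(0.59, array([ 493.9, -301. , 
[... 437 characters left out ...]
,   7.8]), array([267.2, 237. ]))]
scene handle [(0.81, array([564.4,  59.6, 152.3]), array([299. , 213.6]))]
scene clasp_jar [(0.96, array([549.8, 302.2,   1.1]), array([368.1, 345.8]))]
scene tin [(0.93, array([406.4, 128.4,   0.1]), array([376. , 250.8])), (0.87, array([393.2, -11.6,   1.3]), array([345.4, 205. ])), (0.66, array([445.7, 282.4,   4.1]), array([405.5, 313.1]))]
scene screw_jar [(0.83, array([ 494. , -302.2,   -0.6]), array([249.3, 144.3]))]
scene pump_bottle [(0.83, array([724.4, 223.8,   3.4]), array([268.6, 353.9]))]
scene scoop [(0.63, array([775.8,  39. ,  -1.5]), array([203.8, 292.9]))]
scene collar_brush [(0.71, array([ 732.4, -258.9,   -1. ]), array([168.8, 190.1]))]
```

View pics/top0.png

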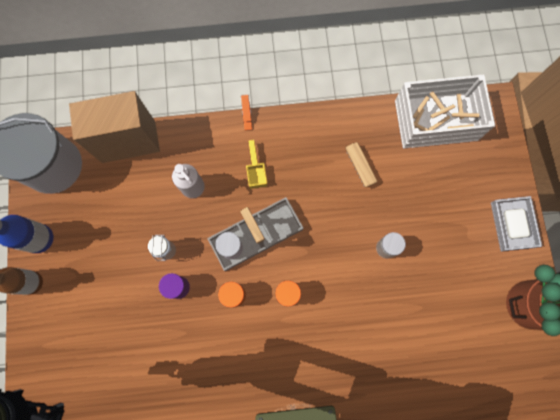

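View pics/scene0.png

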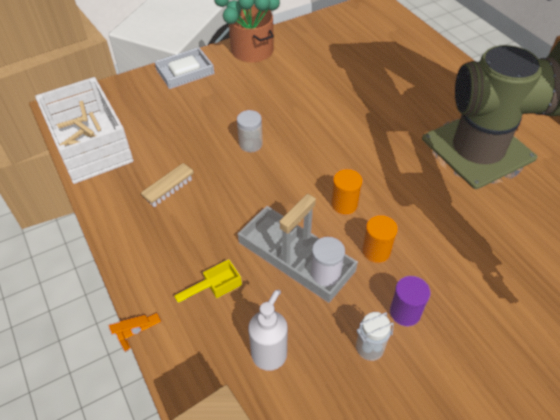

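```bash
python3 - <<'E'
from h import *
np.set_printoptions(precision=2,suppress=True)
a=get_image("top");save(a,"topcrop.png",(130,180,310,320),4)
b=get_image("scene");save(b,"scenecrop.png",(320,220,460,370),4)
c=get_image("wrist");save(c,"wrist0.png")
s=observe();print(s["time_s"],Rn.from_rotvec(s["eef_rot"]).as_matrix(),s["ee_pos"])
for m in mark_of(c,"clasp_jar"):print(m["p"],w(c,m["at"]))
E
```

```text
1.15 [[ 0.92  0.    0.39]
 [-0.39  0.    0.92]
 [ 0.   -1.    0.  ]] [222.27 530.33 231.32]
```

View pics/topcrop.png

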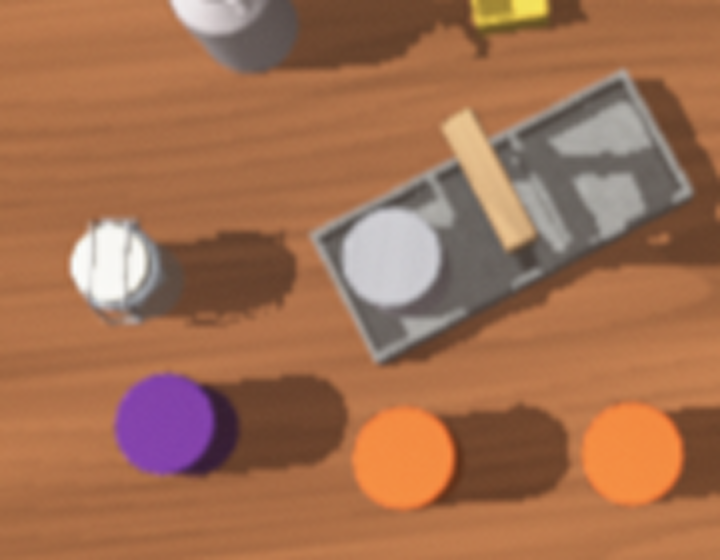

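View pics/scenecrop.png

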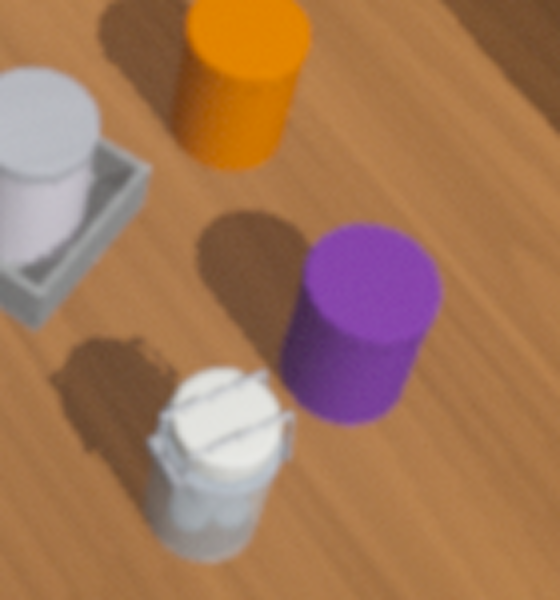

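View pics/wrist0.png

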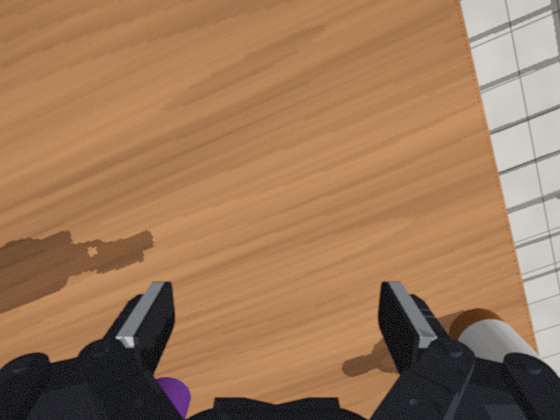

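```bash
cat >> h.py <<'E'
def plan(p,az,n=8,rows=8,p0=None,az0=None):
    """rows (tool axes) from measured to target TCP p, jaw azimuth az deg (mod 180)"""
    s=observe();R=Rn.from_rotvec(s["eef_rot"]).as_matrix()
    print("t",round(s["time_s"],2),"ee",s["ee_pos"].round(1),"az",np.degrees(np.arctan2(R[1,2],R[0,2])).round(1),"tilt",(R[:,1]).round(4),"F",s["contact_force"].round(1),"w",round(s["gripper_width"],3),"j",s["joint_pos"].round(2))
    a0=np.degrees(np.arctan2(R[1,2],R[0,2])); d=(az-a0+90)%180-90
    # upright target orientation: tool y=-z world
    def M(a): a=np.radians(a); z=np.array([np.cos(a),np.sin(a),0]);y=np.array([0,0,-1.]);return np.c_[np.cross(y,z),y,z]
    D=np.array(p,float)-s["ee_pos"]; Rc=R
    print("dist",np.linalg.norm(D).round(1),"turn",d.round(2))
    for i in range(n):
        Rt=M(a0+d*(i+1)/n)
        sh=Rc.T@(D/n); rv=np.degrees(Rn.from_matrix(Rc.T@Rt).as_rotvec())
        print({k:round(float(v),1) for k,v in zip(["x","y","z","rx","ry","rz"],[*sh,*rv])})
        Rc=Rt
E
python3 - <<'E'
from h import *
np.set_printoptions(precision=2,suppress=True)
a=get_image("top")
cr=np.array([(313,236),(623,72),(692,192),(378,360)])/4+np.array([130,180])
P=np.array([onz(a,u,v,35) for u,v in cr]);print(P)
print("lens",[np.linalg.norm(P[i]-P[(i+1)%4]) for i in range(4)],"centre",P.mean(0))
for e in (P[0]-P[1],P[3]-P[2]):print("yaw",np.degrees(np.arctan2(e[1],e[0]))-90)
for e in (P[1]-P[2],P[0]-P[3]):print("yawx",np.degrees(np.arctan2(e[1],e[0])))
# wires
for l in ([(97,225),(95,285)],[(130,215),(125,320)]):
    q=[onz(a,u/4+130,v/4+180,101) for u,v in l];e=q[0]-q[1];print("wire",q,np.degrees(np.arctan2(e[1],e[0])))
c=-np.array(a["R"]).T@np.array(a["t"]);print("cam",c)
for t in ["handle","tin","clasp_jar"]:
    for m in masks_of(a,t)[:3]:
        ys,xs=np.where(m["region"]);print(t,m["p"],xs.mean(),ys.mean(),xs.min(),xs.max(),ys.min(),ys.max())
plan((545,304,230),90)
E
```

```text
[[563.12 184.82  35.  ]
 [654.83 -36.14  35.  ]
 [566.38 -73.93  35.  ]
 [475.07 147.55  35.  ]]
lens [np.float64(239.23617984163016), np.float64(96.18837434180134), np.float64(239.56384707767444), np.float64(95.61146052221835)] centre [564.85  55.58  35.  ]
yaw 22.542852561089674
yaw 22.405543501821143
yawx 23.133426444583026
yawx 22.94103817524631
wire [array([573.5 , 312.81, 101.  ]), array([534.87, 315.91, 101.  ])] -4.582423369818368
wire [array([577.79, 291.36, 101.  ]), array([510.51, 297.96, 101.  ])] -5.601428429819779
cam [ 351.69    2.45 1276.57]
handle 0.55 251.8535031847134 225.05732484076432 241 263 209 242
tin 0.96 231.51020408163265 294.987012987013 218 245 282 307
tin 0.83 228.78545454545454 245.36 216 242 233 258
tin 0.58 173.59338842975205 286.03636363636366 159 189 274 298
clasp_jar 0.95 160.96161616161615 248.05454545454546 148 174 236 260
t 1.4 ee [222.2 530.3 231.3] az 67.3 tilt [ 0. -0. -1.] F [-0.4  0.2 -0.7] w 0.999 j [ 1.1   0.31  1.51 -0.    1.33 -0.07]
dist 394.2 turn 22.73
{'x': 48.1, 'y': 0.2, 'z': -10.5, 'rx': 0.0, 'ry': -2.8, 'rz': 0.0}
{'x': 47.6, 'y': 0.2, 'z': -12.9, 'rx': 0.0, 'ry': -2.8, 'rz': 0.0}
{'x': 46.9, 'y': 0.2, 'z': -15.2, 'rx': 0.0, 'ry': -2.8, 'rz': 0.0}
{'x': 46.1, 'y': 0.2, 'z': -17.5, 'rx': 0.0, 'ry': -2.8, 'rz': 0.0}
{'x': 45.1, 'y': 0.2, 'z': -19.8, 'rx': 0.0, 'ry': -2.8, 'rz': 0.0}
{'x': 44.1, 'y': 0.2, 'z': -22.0, 'rx': 0.0, 'ry': -2.8, 'rz': 0.0}
{'x': 42.9, 'y': 0.2, 'z': -24.2, 'rx': 0.0, 'ry': -2.8, 'rz': 0.0}
{'x': 41.7, 'y': 0.2, 'z': -26.3, 'rx': 0.0, 'ry': -2.8, 'rz': 0.0}
```

Candidates in the top picture: white lid with two wires at (161,248); screw jar with plain grey lid at (391,245); tin in caddy (228,245); orange (231,295), (288,293); purple (173,286). I choose (161,248), confirmed in both crops by the wires over its white lid (scene 372,335).

```bash
python3 - <<'E'
from h import *
np.set_printoptions(precision=2,suppress=True)
c=get_image("wrist");s=observe();R=Rn.from_rotvec(s["eef_rot"]).as_matrix()
o=-c["R"].T@c["t"];print("cam off tool",R.T@(o-s["ee_pos"]),"axes\n",c["R"]@R,c["fx"],c["cx"],c["cy"])
A=c["R"]@R; off=R.T@(o-s["ee_pos"])
def M(a): a=np.radians(a); z=np.array([np.cos(a),np.sin(a),0]);y=np.array([0,0,-1.]);return np.c_[np.cross(y,z),y,z]
for p in [(551,304,230),(500,304,230),(500,304,260),(480,308,240)]:
    Rw=M(85);Rc=A@Rw.T;t=-Rc@(np.array(p)+Rw@off)
    im=dict(R=Rc,t=t,fx=c["fx"],fy=c["fy"],cx=c["cx"],cy=c["cy"])
    print(p,px(im,(551,304,100)),px(im,(551,304,0)))
E
```

```text
cam off tool [ -82.67 -142.49   -0.6 ] axes
 [[-0.    0.    1.  ]
 [ 0.95 -0.32  0.  ]
 [ 0.32  0.95 -0.  ]] 358.0304484949374 275.96527461710855 211.38784016626212
(551, 304, 230) [276.91 199.61] [276.75 172.19]
(500, 304, 230) [282.1  257.49] [280.7  217.35]
(500, 304, 260) [281.6  243.02] [280.41 208.8 ]
(480, 308, 240) [279.25 273.21] [278.56 231.01]
```

{"name": "carry_out", "arguments": {"series": [{"x":48,"z":-10.5,"ry":-2.5},{"x":48,"z":-13,"ry":-2.5},{"x":47,"z":-15,"ry":-2.5},{"x":46,"z":-17,"ry":-2.5},{"x":45,"z":-19,"ry":-2.5},{"x":44,"z":-21,"ry":-2.5},{"x":20,"z":-12,"ry":-1.5},{"x":0}]}}

```text
$.series[0]: bad value
```

{"name": "carry_out", "arguments": {"series": [{"x":48,"y":0,"z":-10.5,"rx":0,"ry":-2.5,"rz":0,"jaw":0},{"x":48,"y":0,"z":-13,"rx":0,"ry":-2.5,"rz":0,"jaw":0},{"x":47,"y":0,"z":-15,"rx":0,"ry":-2.5,"rz":0,"jaw":0},{"x":46,"y":0,"z":-17,"rx":0,"ry":-2.5,"rz":0,"jaw":0},{"x":45,"y":0,"z":-19,"rx":0,"ry":-2.5,"rz":0,"jaw":0},{"x":44,"y":0,"z":-21,"rx":0,"ry":-2.5,"rz":0,"jaw":0},{"x":20,"y":0,"z":-12,"rx":0,"ry":-1.5,"rz":0,"jaw":0},{"x":0,"y":0,"z":0,"rx":0,"ry":0,"rz":0,"jaw":0}], "grip_force": 40}}

```text
time_s: 2.25
ee_pos: [490.6, 343.3, 231.0]
eef_rot: [-1.566, 0.068, -0.073]
contact_force: [-0.6, -0.1, -0.7]
gripper_width: 1.001
```

```bash
python3 - <<'E'
from h import *
np.set_printoptions(precision=2,suppress=True)
c=get_image("wrist");save(c,"w1.png")
for m in mark_of(c,"clasp_jar")[:2]:print(m["p"],w(c,m["at"]))
for m in masks_of(c,"clasp_jar")[:1]:
    ys,xs=np.where(m["region"]);print(m["p"],xs.min(),xs.max(),ys.min(),ys.max())
print(px(c,(551,304,100)),px(c,(551,304,0)))
plan((551,304,231),85,n=2)
E
```

```text
0.86 212 272 205 295
[236.7  270.51] [245.69 227.61]
t 2.4 ee [486.9 345.8 231. ] az 85.0 tilt [ 0.  0. -1.] F [-0.2 -0.4  0.7] w 0.998 j [ 0.54  0.34  1.46  0.    1.34 -0.94]
dist 76.5 turn -0.02
{'x': 33.7, 'y': -0.1, 'z': -18.0, 'rx': -0.3, 'ry': 0.0, 'rz': 0.0}
{'x': 33.7, 'y': 0.0, 'z': -18.0, 'rx': 0.0, 'ry': 0.0, 'rz': 0.0}
```

View pics/w1.png

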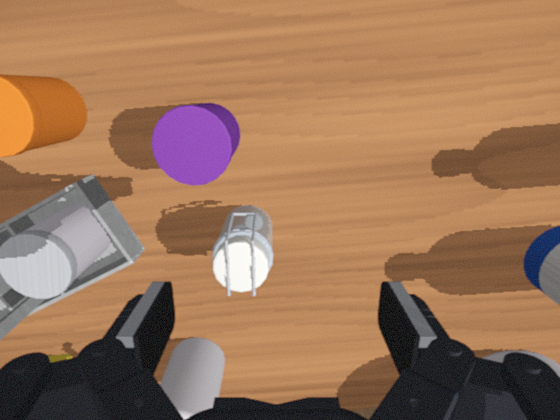

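```bash
python3 - <<'E'
from h import *
c=get_image("wrist");save(c,"w1c.png",(195,190,295,310),5)
E
```

```text
(no output)
```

View pics/w1c.png

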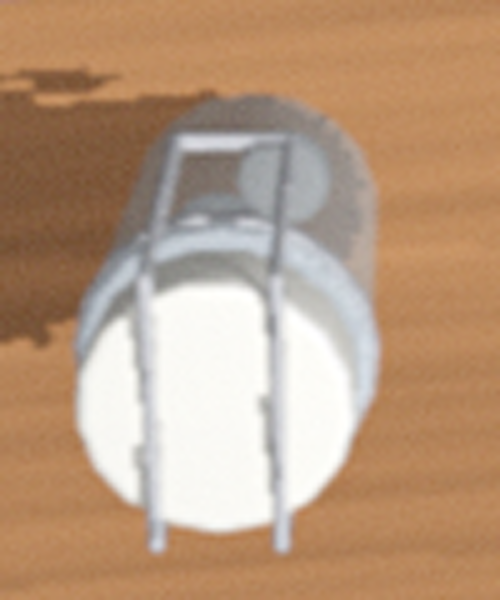

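```bash
python3 - <<'E'
from h import *
np.set_printoptions(precision=1,suppress=True)
c=get_image("wrist")
f=lambda u,v,z:onz(c,u/5+195,v/5+190,z)
for l in ([(146,290),(157,548)],[(272,290),(283,548)]):
    q=[f(u,v,102) for u,v in l];e=q[1]-q[0];print("wire",q,np.degrees(np.arctan2(e[1],e[0])))
print("lid",f(217,405,100),"w",f(77,405,100)-f(357,405,100),f(217,280,100)-f(217,530,100))
d=[f(140,290,80),f(380,350,80),f(375,180,5),f(250,95,0)];print(d)
plan((551,304,231),85,n=2)
E
```

```text
wire [array([524. , 299.7, 102. ]), array([573.1, 295.2, 102. ])] -5.289041086456662
wire [array([525.8, 320.6, 102. ]), array([575. , 317.1, 102. ])] -3.9929861107204276
lid [547.3 308.6 100. ] w [ -4.2 -47.7   0. ] [-47.6   5.7   0. ]
[array([533.6, 294.4,  80. ]), array([549.2, 336.2,  80. ]), array([545. , 334.8,   5. ]), array([524.6, 309. ,   0. ])]
t 2.5 ee [486.2 346.4 231.1] az 85.1 tilt [ 0.  0. -1.] F [-0.  -0.4  0.3] w 0.997 j [ 0.6  0.3  1.5  0.   1.3 -0.9]
dist 77.4 turn -0.14
{'x': 34.1, 'y': -0.0, 'z': -18.4, 'rx': -0.3, 'ry': 0.1, 'rz': 0.0}
{'x': 34.1, 'y': 0.1, 'z': -18.4, 'rx': 0.0, 'ry': 0.1, 'rz': 0.0}
```

{"name": "carry_out", "arguments": {"series": [{"x":30,"y":0,"z":-15,"rx":0,"ry":0,"rz":0,"jaw":0},{"x":30,"y":0,"z":-15,"rx":0,"ry":0,"rz":0,"jaw":0},{"x":8,"y":0,"z":-4,"rx":0,"ry":0,"rz":0,"jaw":0},{"x":0,"y":25,"z":0,"rx":0,"ry":0,"rz":0,"jaw":0},{"x":0,"y":25,"z":0,"rx":0,"ry":0,"rz":0,"jaw":0},{"x":0,"y":10,"z":0,"rx":0,"ry":0,"rz":0,"jaw":0},{"x":0,"y":0,"z":0,"rx":0,"ry":0,"rz":0,"jaw":0},{"x":0,"y":0,"z":0,"rx":0,"ry":0,"rz":0,"jaw":0}]}}

```text
time_s: 3.3
ee_pos: [543.7, 317.0, 172.1]
eef_rot: [-1.561, 0.055, -0.054]
contact_force: [-0.7, -0.2, 0.7]
gripper_width: 1.001
```

```bash
python3 - <<'E'
from h import *
np.set_printoptions(precision=1,suppress=True)
plan((549.5,307,150),85.3,n=1)
c=get_image("wrist");save(c,"w2.png")
plan((549.5,307,150),85.3,n=1)
E
```

```text
t 3.3 ee [543.7 317.  172.1] az 86.0 tilt [-0.  0. -1.] F [-0.7 -0.2  0.7] w 1.001 j [ 0.5  0.4  1.5  0.   1.2 -1.1]
dist 24.9 turn -0.71
{'x': 6.5, 'y': 22.0, 'z': -9.8, 'rx': -0.5, 'ry': 0.7, 'rz': -0.1}
t 3.35 ee [543.8 317.  172.3] az 86.0 tilt [ 0.  0. -1.] F [-0.  -0.7  0.3] w 1.004 j [ 0.5  0.4  1.5  0.   1.2 -1.1]
dist 25.1 turn -0.7
{'x': 6.4, 'y': 22.2, 'z': -9.8, 'rx': -0.5, 'ry': 0.7, 'rz': -0.0}
```

View pics/w2.png

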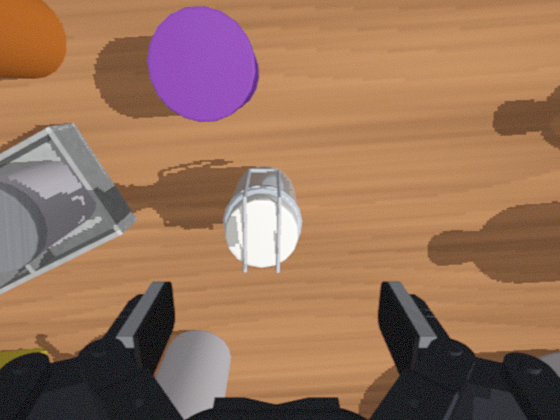

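```bash
python3 - <<'E'
from h import *
np.set_printoptions(precision=1,suppress=True)
c=get_image("wrist");p=c["pixels"].astype(int)
m=((p.min(2)>205)).astype(np.uint8);m[:150]=0;m[300:]=0;m[:,:200]=0;m[:,320:]=0
ys,xs=np.where(m);print(xs.min(),xs.max(),ys.min(),ys.max())
(e)=cv2.fitEllipse(cv2.convexHull(np.c_[xs,ys].astype(np.int32)));print(e)
print(onz(c,*e[0],100), px(c,(549.5,307,100)))
save(c,"w2c.png",(205,150,325,290),4)
E
```

```text
229 300 170 271
((263.5113220214844, 223.333251953125), (70.84596252441406, 109.50080108642578), 4.335755825042725)
[541.3 309.2 100. ] [261.2 235.4]
```

View pics/w2c.png

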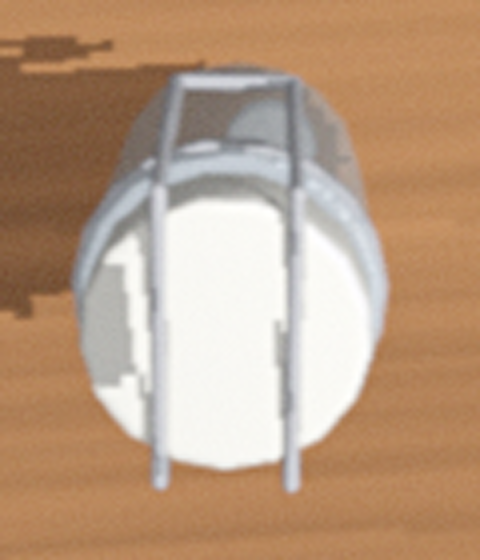

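{"name": "carry_out", "arguments": {"series": [{"x":3.5,"y":0,"z":-6,"rx":0,"ry":0.7,"rz":0,"jaw":0},{"x":2,"y":5,"z":-3,"rx":0,"ry":0,"rz":0,"jaw":0},{"x":0,"y":25,"z":0,"rx":0,"ry":0,"rz":0,"jaw":0},{"x":0,"y":25,"z":0,"rx":0,"ry":0,"rz":0,"jaw":0},{"x":0,"y":25,"z":0,"rx":0,"ry":0,"rz":0,"jaw":0},{"x":0,"y":15,"z":0,"rx":0,"ry":0,"rz":0,"jaw":0},{"x":0,"y":0,"z":0,"rx":0,"ry":0,"rz":0,"jaw":0},{"x":0,"y":0,"z":0,"rx":0,"ry":0,"rz":0,"jaw":0}]}}

```text
time_s: 4.2
ee_pos: [556.2, 307.5, 80.4]
eef_rot: [-1.554, 0.057, -0.078]
contact_force: [0.3, -1.1, -0.3]
gripper_width: 0.999
```

```bash
python3 - <<'E'
from h import *
np.set_printoptions(precision=1,suppress=True)
c=get_image("wrist");save(c,"w3.png")
plan((548.5,308,41),85.3,n=1)
E
```

```text
t 4.25 ee [556.2 307.5  80.5] az 85.1 tilt [ 0.  0. -1.] F [ 0.4 -0.5 -0. ] w 0.999 j [ 0.4  0.5  1.6  0.   1.  -1.1]
dist 40.3 turn 0.23
{'x': -8.2, 'y': 39.4, 'z': -0.8, 'rx': -0.9, 'ry': -0.2, 'rz': 0.7}
```

View pics/w3.png

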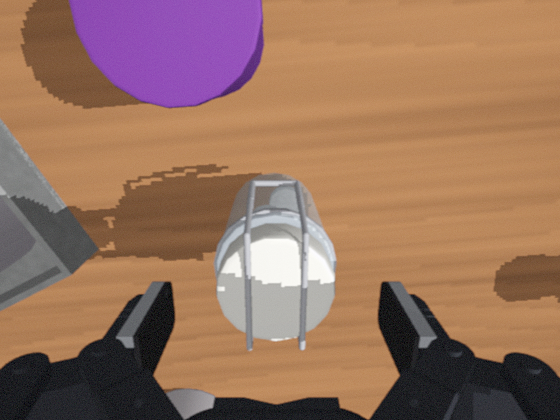

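```bash
python3 - <<'E'
from h import *
np.set_printoptions(precision=1,suppress=True)
c=get_image("wrist")
print(onz(c,276,282,100),px(c,(548.5,308,100)))
E
```

```text
[543.7 307.6 100. ] [278.1 292.6]
```

{"name": "carry_out", "arguments": {"series": [{"x":-8,"y":12,"z":0,"rx":-0.9,"ry":0,"rz":0.7,"jaw":0},{"x":0,"y":15,"z":0,"rx":0,"ry":0,"rz":0,"jaw":0},{"x":0,"y":12,"z":0,"rx":0,"ry":0,"rz":0,"jaw":0},{"x":0,"y":0,"z":0,"rx":0,"ry":0,"rz":0,"jaw":0},{"x":0,"y":0,"z":0,"rx":0,"ry":0,"rz":0,"jaw":0},{"x":0,"y":0,"z":0,"rx":0,"ry":0,"rz":0,"jaw":0},{"x":0,"y":0,"z":0,"rx":0,"ry":0,"rz":0,"jaw":0},{"x":0,"y":0,"z":0,"rx":0,"ry":0,"rz":0,"jaw":0}]}}

```text
time_s: 5.1
ee_pos: [550.1, 310.7, 44.0]
eef_rot: [-1.567, 0.063, -0.072]
contact_force: [-0.4, 0.0, 0.1]
gripper_width: 1.0
```

```bash
python3 - <<'E'
from h import *
plan((548.5,308,41),85.3,n=1)
E
```

```text
t 5.1 ee [550.1 310.7  44. ] az 85.1 tilt [ 0.0064  0.0022 -1.    ] F [-0.4  0.   0.1] w 1.0 j [ 0.45  0.56  1.61 -0.    0.97 -1.04]
dist 4.3 turn 0.23
{'x': -1.3, 'y': 3.0, 'z': -2.8, 'rx': -0.2, 'ry': -0.2, 'rz': 0.4}
```

{"name": "carry_out", "arguments": {"series": [{"x":-3,"y":2,"z":-2.5,"rx":-0.2,"ry":0,"rz":0.4,"jaw":0},{"x":0,"y":0,"z":0,"rx":0,"ry":0,"rz":0,"jaw":0},{"x":0,"y":0,"z":0,"rx":0,"ry":0,"rz":0,"jaw":0.5},{"x":0,"y":0,"z":0,"rx":0,"ry":0,"rz":0,"jaw":0.5},{"x":0,"y":0,"z":0,"rx":0,"ry":0,"rz":0,"jaw":0.5},{"x":0,"y":0,"z":0,"rx":0,"ry":0,"rz":0,"jaw":0.5},{"x":0,"y":0,"z":0,"rx":0,"ry":0,"rz":0,"jaw":0.5},{"x":0,"y":0,"z":0,"rx":0,"ry":0,"rz":0,"jaw":0.5}], "grip_force": 40}}

```text
time_s: 5.9
ee_pos: [547.3, 308.2, 43.0]
eef_rot: [-1.57, 0.068, -0.068]
contact_force: [-0.4, 0.2, 0.7]
gripper_width: 0.619
```

```bash
python3 - <<'E'
from h import *
c=get_image("wrist");save(c,"w4.png")
plan((548,308,150),85.3,n=1)
E
```

```text
t 5.95 ee [547.3 308.2  43.1] az 85.0 tilt [ 4.e-04 -2.e-04 -1.e+00] F [-1.  -0.4  1.2] w 0.621 j [ 0.45  0.56  1.61 -0.    0.97 -1.04]
dist 106.9 turn 0.25
{'x': 0.7, 'y': -106.9, 'z': -0.1, 'rx': 0.0, 'ry': -0.3, 'rz': 0.0}
```

View pics/w4.png

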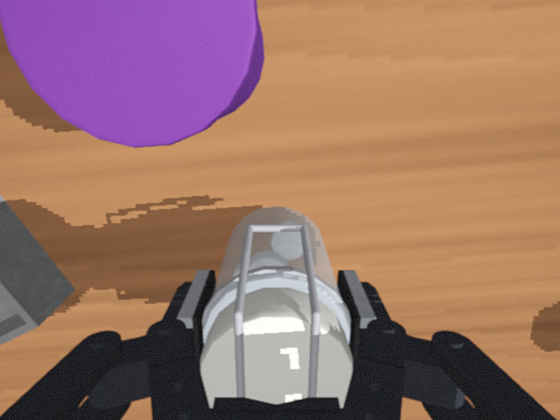

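{"name": "carry_out", "arguments": {"series": [{"x":0,"y":0,"z":0,"rx":0,"ry":0,"rz":0,"jaw":0.6},{"x":0,"y":-10,"z":0,"rx":0,"ry":0,"rz":0,"jaw":0.6},{"x":0,"y":-20,"z":0,"rx":0,"ry":0,"rz":0,"jaw":0.6},{"x":0,"y":-30,"z":0,"rx":0,"ry":0,"rz":0,"jaw":0.6},{"x":0,"y":-30,"z":0,"rx":0,"ry":0,"rz":0,"jaw":0.6},{"x":0,"y":-30,"z":0,"rx":0,"ry":0,"rz":0,"jaw":0.6},{"x":0,"y":-20,"z":0,"rx":0,"ry":0,"rz":0,"jaw":0.6},{"x":0,"y":0,"z":0,"rx":0,"ry":0,"rz":0,"jaw":0.6}], "grip_force": 50}}

```text
time_s: 6.75
ee_pos: [543.1, 306.6, 185.0]
eef_rot: [-1.576, 0.077, -0.059]
contact_force: [0.3, 0.3, -3.6]
gripper_width: 0.623
```

```bash
python3 - <<'E'
from h import *
c=get_image("wrist");save(c,"w5.png")
plan((596,-14.5,245),22.8,n=16)
E
```

```text
t 6.8 ee [542.3 306.2 183.5] az 85.1 tilt [-0.014  -0.0067 -0.9999] F [ 0.8  0.8 -3.3] w 0.621 j [ 0.45  0.42  1.46 -0.    1.28 -1.04]
dist 330.9 turn -62.26
{'x': 5.0, 'y': -3.8, 'z': -19.7, 'rx': 0.5, 'ry': 3.9, 'rz': -0.7}
{'x': 6.4, 'y': -3.8, 'z': -19.3, 'rx': 0.0, 'ry': 3.9, 'rz': 0.0}
{'x': 7.7, 'y': -3.8, 'z': -18.8, 'rx': 0.0, 'ry': 3.9, 'rz': 0.0}
{'x': 8.9, 'y': -3.8, 'z': -18.2, 'rx': 0.0, 'ry': 3.9, 'rz': 0.0}
{'x': 10.2, 'y': -3.8, 'z': -17.6, 'rx': 0.0, 'ry': 3.9, 'rz': 0.0}
{'x': 11.3, 'y': -3.8, 'z': -16.9, 'rx': 0.0, 'ry': 3.9, 'rz': 0.0}
{'x': 12.5, 'y': -3.8, 'z': -16.1, 'rx': 0.0, 'ry': 3.9, 'rz': 0.0}
{'x': 13.5, 'y': -3.8, 'z': -15.2, 'rx': 0.0, 'ry': 3.9, 'rz': 0.0}
{'x': 14.5, 'y': -3.8, 'z': -14.2, 'rx': 0.0, 'ry': 3.9, 'rz': 0.0}
{'x': 15.4, 'y': -3.8, 'z': -13.2, 'rx': 0.0, 'ry': 3.9, 'rz': 0.0}
{'x': 16.3, 'y': -3.8, 'z': -12.1, 'rx': 0.0, 'ry': 3.9, 'rz': 0.0}
{'x': 17.1, 'y': -3.8, 'z': -11.0, 'rx': 0.0, 'ry': 3.9, 'rz': 0.0}
{'x': 17.8, 'y': -3.8, 'z': -9.8, 'rx': 0.0, 'ry': 3.9, 'rz': 0.0}
{'x': 18.4, 'y': -3.8, 'z': -8.6, 'rx': 0.0, 'ry': 3.9, 'rz': 0.0}
{'x': 19.0, 'y': -3.8, 'z': -7.3, 'rx': 0.0, 'ry': 3.9, 'rz': 0.0}
{'x': 19.4, 'y': -3.8, 'z': -6.0, 'rx': 0.0, 'ry': 3.9, 'rz': 0.0}
```

View pics/w5.png

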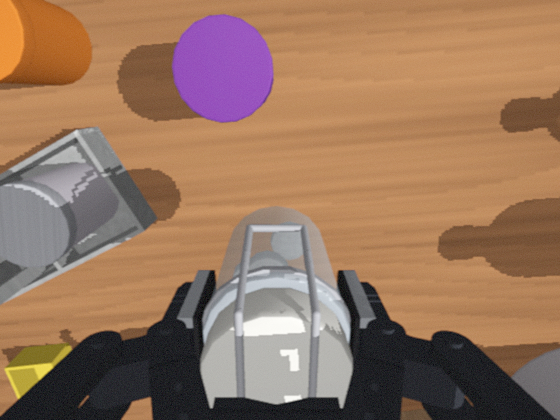

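{"name": "carry_out", "arguments": {"series": [{"x":0,"y":-20,"z":0,"rx":0.5,"ry":0,"rz":-0.7,"jaw":0.6},{"x":0,"y":-30,"z":0,"rx":0,"ry":0,"rz":0,"jaw":0.6},{"x":0,"y":-20,"z":-5,"rx":0,"ry":2,"rz":0,"jaw":0.6},{"x":3,"y":0,"z":-15,"rx":0,"ry":4,"rz":0,"jaw":0.6},{"x":7,"y":0,"z":-20,"rx":0,"ry":4,"rz":0,"jaw":0.6},{"x":9,"y":0,"z":-20,"rx":0,"ry":4,"rz":0,"jaw":0.6},{"x":10,"y":0,"z":-20,"rx":0,"ry":4,"rz":0,"jaw":0.6},{"x":0,"y":0,"z":0,"rx":0,"ry":0,"rz":0,"jaw":0.6}]}}

```text
time_s: 7.6
ee_pos: [546.1, 216.9, 251.2]
eef_rot: [-1.554, 0.333, -0.311]
contact_force: [0.0, 0.2, -2.5]
gripper_width: 0.621
```

```bash
python3 - <<'E'
from h import *
plan((596,-14.5,245),22.8,n=11)
E
```

```text
t 7.6 ee [546.1 216.9 251.2] az 66.5 tilt [-0.015  -0.0048 -0.9999] F [ 0.   0.2 -2.5] w 0.621 j [ 0.31  0.32  1.44 -0.    1.4  -0.85]
dist 236.8 turn -43.7
{'x': 12.6, 'y': 0.6, 'z': -17.5, 'rx': 0.6, 'ry': 4.0, 'rz': -0.7}
{'x': 13.7, 'y': 0.6, 'z': -16.6, 'rx': 0.0, 'ry': 4.0, 'rz': 0.0}
{'x': 14.8, 'y': 0.6, 'z': -15.6, 'rx': 0.0, 'ry': 4.0, 'rz': 0.0}
{'x': 15.9, 'y': 0.6, 'z': -14.5, 'rx': 0.0, 'ry': 4.0, 'rz': 0.0}
{'x': 16.9, 'y': 0.6, 'z': -13.4, 'rx': 0.0, 'ry': 4.0, 'rz': 0.0}
{'x': 17.7, 'y': 0.6, 'z': -12.2, 'rx': 0.0, 'ry': 4.0, 'rz': 0.0}
{'x': 18.5, 'y': 0.6, 'z': -10.9, 'rx': 0.0, 'ry': 4.0, 'rz': 0.0}
{'x': 19.3, 'y': 0.6, 'z': -9.6, 'rx': 0.0, 'ry': 4.0, 'rz': 0.0}
{'x': 19.9, 'y': 0.6, 'z': -8.3, 'rx': 0.0, 'ry': 4.0, 'rz': 0.0}
{'x': 20.4, 'y': 0.6, 'z': -6.9, 'rx': 0.0, 'ry': 4.0, 'rz': 0.0}
{'x': 20.8, 'y': 0.6, 'z': -5.4, 'rx': 0.0, 'ry': 4.0, 'rz': 0.0}
```

{"name": "carry_out", "arguments": {"series": [{"x":15,"y":0,"z":-20,"rx":0.6,"ry":4.5,"rz":-0.7,"jaw":0.6},{"x":16,"y":0,"z":-20,"rx":0,"ry":4.5,"rz":0,"jaw":0.6},{"x":18,"y":0,"z":-19,"rx":0,"ry":4.5,"rz":0,"jaw":0.6},{"x":20,"y":0,"z":-17,"rx":0,"ry":4.5,"rz":0,"jaw":0.6},{"x":21,"y":0,"z":-16,"rx":0,"ry":4.5,"rz":0,"jaw":0.6},{"x":22,"y":0,"z":-14,"rx":0,"ry":4.5,"rz":0,"jaw":0.6},{"x":22,"y":0,"z":-13,"rx":0,"ry":4.5,"rz":0,"jaw":0.6},{"x":10,"y":0,"z":-5,"rx":0,"ry":2,"rz":0,"jaw":0.6}]}}

```text
time_s: 8.4
ee_pos: [578.0, 26.8, 247.0]
eef_rot: [-1.425, 0.794, -0.777]
contact_force: [0.4, 0.4, -3.0]
gripper_width: 0.619
```

```bash
python3 - <<'E'
from h import *
plan((596,-14.5,245),22.8,n=4)
E
```

```text
t 8.4 ee [578.   26.8 247. ] az 32.2 tilt [-0.0098  0.0041 -0.9999] F [ 0.4  0.4 -3. ] w 0.619 j [-0.03  0.31  1.47  0.    1.38 -0.59]
dist 45.1 turn -9.43
{'x': 11.1, 'y': 0.4, 'z': -1.7, 'rx': 0.4, 'ry': 2.4, 'rz': -0.5}
{'x': 11.2, 'y': 0.5, 'z': -1.2, 'rx': 0.0, 'ry': 2.4, 'rz': 0.0}
{'x': 11.2, 'y': 0.5, 'z': -0.8, 'rx': 0.0, 'ry': 2.4, 'rz': 0.0}
{'x': 11.3, 'y': 0.5, 'z': -0.3, 'rx': 0.0, 'ry': 2.4, 'rz': 0.0}
```

{"name": "carry_out", "arguments": {"series": [{"x":12,"y":0,"z":-2,"rx":0.4,"ry":2.5,"rz":-0.5,"jaw":0.6},{"x":12,"y":0,"z":-1,"rx":0,"ry":2.5,"rz":0,"jaw":0.6},{"x":12,"y":0,"z":-1,"rx":0,"ry":2.5,"rz":0,"jaw":0.6},{"x":8,"y":0,"z":0,"rx":0,"ry":1.5,"rz":0,"jaw":0.6},{"x":0,"y":0,"z":0,"rx":0,"ry":0,"rz":0,"jaw":0.6},{"x":0,"y":0,"z":0,"rx":0,"ry":0,"rz":0,"jaw":0.6},{"x":0,"y":0,"z":0,"rx":0,"ry":0,"rz":0,"jaw":0.6},{"x":0,"y":0,"z":0,"rx":0,"ry":0,"rz":0,"jaw":0.6}]}}

```text
time_s: 9.2
ee_pos: [596.5, -13.8, 245.8]
eef_rot: [-1.369, 0.914, -0.91]
contact_force: [-0.2, 0.2, -3.7]
gripper_width: 0.619
```

```bash
python3 - <<'E'
from h import *
np.set_printoptions(precision=1,suppress=True)
plan((596,-14.5,245),22.8,n=1)
for n in ["wrist","scene","top"]:
    c=get_image(n);save(c,n+"6.png")
    for t in ["bay","caddy","handle","clasp_jar"]:
        print(n,t,[(round(m["p"],2),w(c,m["at"])) for m in mark_of(c,t)[:2]])
plan((596,-14.5,245),22.8,n=1)
E
```

```text
t 9.2 ee [596.5 -13.8 245.8] az 22.7 tilt [-0.  0. -1.] F [-0.2  0.2 -3.7] w 0.619 j [-0.1  0.3  1.4  0.   1.4 -0.5]
dist 1.2 turn 0.07
{'x': 0.5, 'y': 0.8, 'z': -0.7, 'rx': -0.0, 'ry': -0.1, 'rz': -0.2}
wrist bay [(0.67, array([591.7, -16.7,   5.2]))]
wrist caddy []
wrist handle [(0.75, array([563.2,  58.5, 148. ]))]
wrist clasp_jar [(0.97, array([595.6, -12.6, 204.2])), (0.6, array([ 495.1, -300.7,   -1.6]))]
scene bay [(0.76, array([596.8, -17.6,   7.6]))]
scene caddy [(0.69, array([564.5,  52.4,  -1. ]))]
scene handle [(0.8, array([562.9,  60.1, 152.2]))]
scene clasp_jar [(0.73, array([597.4, -21.1, 204.5])), (0.23, array([777.5,  37.9,  -2. ]))]
top bay [(0.98, array([595.8, -14.1,  10.4]))]
top caddy [(0.6, array([569.8,  59.9,   2.7]))]
top handle [(0.52, array([563.8,  55. , 153. ]))]
top clasp_jar [(0.66, array([596.8, -18.1, 206.9]))]
t 9.95 ee [596.6 -14.3 245.8] az 22.7 tilt [-0.  0. -1.] F [-0.1  0.1 -2.8] w 0.625 j [-0.1  0.3  1.4  0.   1.4 -0.5]
dist 1.0 turn 0.11
{'x': -0.1, 'y': 0.8, 'z': -0.6, 'rx': -0.0, 'ry': -0.1, 'rz': -0.2}
```

View pics/wrist6.png

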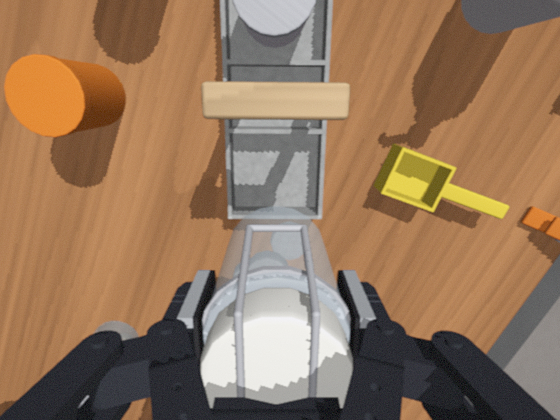

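View pics/scene6.png

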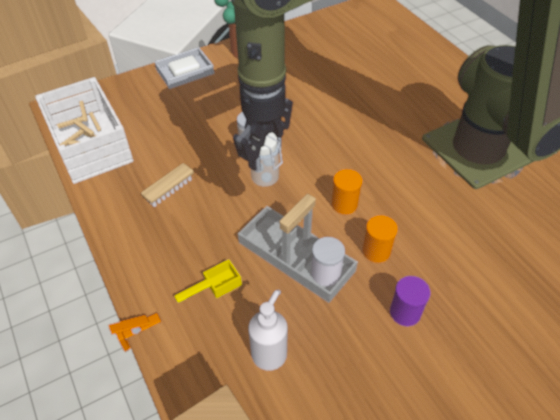

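```bash
python3 - <<'E'
from h import *
np.set_printoptions(precision=1,suppress=True)
c=get_image("wrist")
save(c,"w7c.png",(190,60,360,240),4)
a,b=onz(c,228,217,35),onz(c,322,217,35);print(a,b,(a+b)/2,np.degrees(np.arctan2(*(b-a)[1::-1])))
y=np.array([-np.sin(np.radians(22.8)),np.cos(np.radians(22.8)),0]);print("bay",(a+b)/2+46*y)
h=[onz(c,*q,163) for q in [(203,118),(349,117),(203,83),(349,82)]];print("bar top",h,np.mean(h,0))
E
```

```text
[566.8 -74.   35. ] [657.6 -35.9  35. ] [612.2 -54.9  35. ] 22.7314822470831
bay [594.4 -12.5  35. ]
bar top [array([529.7,  29.3, 163. ]), array([611.7,  64.3, 163. ]), array([523.1,  48.3, 163. ]), array([602.7,  82.3, 163. ])] [566.8  56.  163. ]
```

View pics/w7c.png

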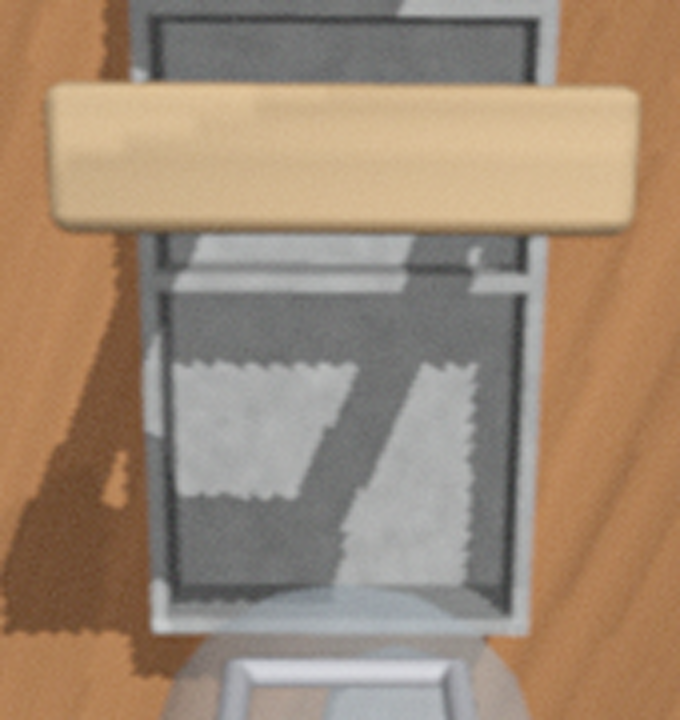

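{"name": "carry_out", "arguments": {"series": [{"x":0,"y":20,"z":0,"rx":0,"ry":0,"rz":0,"jaw":0.6},{"x":0,"y":25,"z":0,"rx":0,"ry":0,"rz":0,"jaw":0.6},{"x":0,"y":25,"z":0,"rx":0,"ry":0,"rz":0,"jaw":0.6},{"x":0,"y":25,"z":0,"rx":0,"ry":0,"rz":0,"jaw":0.6},{"x":0,"y":20,"z":0,"rx":0,"ry":0,"rz":0,"jaw":0.6},{"x":0,"y":0,"z":0,"rx":0,"ry":0,"rz":0,"jaw":0.6},{"x":0,"y":0,"z":0,"rx":0,"ry":0,"rz":0,"jaw":0.6},{"x":0,"y":0,"z":0,"rx":0,"ry":0,"rz":0,"jaw":0.6}]}}

```text
time_s: 10.8
ee_pos: [600.3, -14.5, 130.7]
eef_rot: [-1.365, 0.909, -0.916]
contact_force: [0.1, -0.3, -3.0]
gripper_width: 0.622
```

```bash
python3 - <<'E'
from h import *
plan((596,-14.5,85),22.8,n=1)
E
```

```text
t 10.8 ee [600.3 -14.5 130.7] az 22.7 tilt [ 0.0068  0.0023 -1.    ] F [ 0.1 -0.3 -3. ] w 0.622 j [-0.1   0.43  1.59  0.    1.12 -0.49]
dist 45.9 turn 0.13
{'x': -1.6, 'y': 45.6, 'z': -4.3, 'rx': -0.4, 'ry': -0.1, 'rz': 0.0}
```

{"name": "carry_out", "arguments": {"series": [{"x":-1.5,"y":10,"z":-4.5,"rx":-0.4,"ry":0,"rz":0,"jaw":0.6},{"x":0,"y":15,"z":0,"rx":0,"ry":0,"rz":0,"jaw":0.6},{"x":0,"y":15,"z":0,"rx":0,"ry":0,"rz":0,"jaw":0.6},{"x":0,"y":8,"z":0,"rx":0,"ry":0,"rz":0,"jaw":0.6},{"x":0,"y":0,"z":0,"rx":0,"ry":0,"rz":0,"jaw":0.6},{"x":0,"y":0,"z":0,"rx":0,"ry":0,"rz":0,"jaw":0.6},{"x":0,"y":0,"z":0,"rx":0,"ry":0,"rz":0,"jaw":0.6},{"x":0,"y":0,"z":0,"rx":0,"ry":0,"rz":0,"jaw":0.6}]}}

```text
time_s: 11.6
ee_pos: [600.1, -15.4, 87.3]
eef_rot: [-1.366, 0.902, -0.922]
contact_force: [0.6, 0.8, -3.1]
gripper_width: 0.623
```

```bash
python3 - <<'E'
from h import *
plan((596,-14.5,50),22.8,n=1)
c=get_image("scene");save(c,"s8.png",(200,120,400,320),3)
E
```

```text
t 11.6 ee [600.1 -15.4  87.3] az 22.7 tilt [ 0.0129 -0.0024 -0.9999] F [ 0.6  0.8 -3.1] w 0.623 j [-0.1   0.47  1.64 -0.    1.01 -0.49]
dist 37.5 turn 0.12
{'x': -2.7, 'y': 37.2, 'z': -3.8, 'rx': -0.6, 'ry': -0.1, 'rz': 0.4}
```

View pics/s8.png

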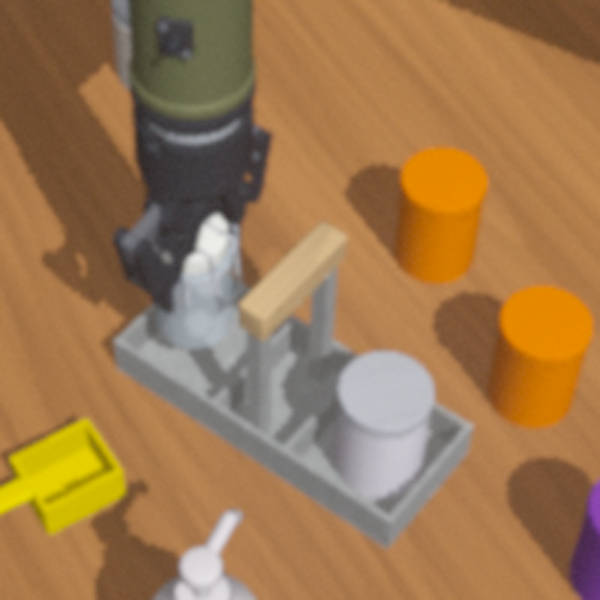

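{"name": "carry_out", "arguments": {"series": [{"x":-2.5,"y":5,"z":-4,"rx":-0.6,"ry":0,"rz":0.4,"jaw":0.6},{"x":0,"y":8,"z":0,"rx":0,"ry":0,"rz":0,"jaw":0.6},{"x":0,"y":10,"z":0,"rx":0,"ry":0,"rz":0,"jaw":0.6},{"x":0,"y":8,"z":0,"rx":0,"ry":0,"rz":0,"jaw":0.6},{"x":0,"y":4,"z":0,"rx":0,"ry":0,"rz":0,"jaw":0.6},{"x":0,"y":0,"z":0,"rx":0,"ry":0,"rz":0,"jaw":0.6},{"x":0,"y":0,"z":0,"rx":0,"ry":0,"rz":0,"jaw":0.6},{"x":0,"y":0,"z":0,"rx":0,"ry":0,"rz":0,"jaw":0.6}]}}

```text
time_s: 12.45
ee_pos: [595.2, -14.6, 48.8]
eef_rot: [-1.371, 0.914, -0.912]
contact_force: [-0.5, -0.1, -3.7]
gripper_width: 0.62
```

```bash
python3 - <<'E'
from h import *
plan((596,-14.5,48),22.8,n=1)
E
```

```text
t 12.45 ee [595.2 -14.6  48.8] az 22.7 tilt [-9.e-04  3.e-04 -1.e+00] F [-0.5 -0.1 -3.7] w 0.62 j [-0.1   0.52  1.68  0.    0.94 -0.49]
dist 1.2 turn 0.12
{'x': 0.2, 'y': 0.8, 'z': 0.8, 'rx': 0.0, 'ry': -0.1, 'rz': -0.0}
```

{"name": "carry_out", "arguments": {"series": [{"x":0,"y":1,"z":0,"rx":0,"ry":0,"rz":0,"jaw":0.6},{"x":0,"y":1,"z":0,"rx":0,"ry":0,"rz":0,"jaw":0.6},{"x":0,"y":0,"z":0,"rx":0,"ry":0,"rz":0,"jaw":0.6},{"x":0,"y":0,"z":0,"rx":0,"ry":0,"rz":0,"jaw":0.6},{"x":0,"y":0,"z":0,"rx":0,"ry":0,"rz":0,"jaw":0.6},{"x":0,"y":0,"z":0,"rx":0,"ry":0,"rz":0,"jaw":0.6},{"x":0,"y":0,"z":0,"rx":0,"ry":0,"rz":0,"jaw":0.6},{"x":0,"y":0,"z":0,"rx":0,"ry":0,"rz":0,"jaw":0.6}]}}

```text
time_s: 13.25
ee_pos: [596.3, -14.7, 48.4]
eef_rot: [-1.37, 0.911, -0.914]
contact_force: [-0.8, 0.4, -3.7]
gripper_width: 0.618
```

{"name": "carry_out", "arguments": {"series": [{"x":0,"y":2,"z":0,"rx":0,"ry":0,"rz":0,"jaw":0.6},{"x":0,"y":2,"z":0,"rx":0,"ry":0,"rz":0,"jaw":0.6},{"x":0,"y":0,"z":0,"rx":0,"ry":0,"rz":0,"jaw":0.6},{"x":0,"y":0,"z":0,"rx":0,"ry":0,"rz":0,"jaw":0.6},{"x":0,"y":0,"z":0,"rx":0,"ry":0,"rz":0,"jaw":0.6},{"x":0,"y":0,"z":0,"rx":0,"ry":0,"rz":0,"jaw":0.6},{"x":0,"y":0,"z":0,"rx":0,"ry":0,"rz":0,"jaw":0.6},{"x":0,"y":0,"z":0,"rx":0,"ry":0,"rz":0,"jaw":0.6}]}}

```text
time_s: 14.05
ee_pos: [596.7, -14.9, 48.0]
eef_rot: [-1.369, 0.91, -0.916]
contact_force: [-0.5, -0.3, 0.1]
gripper_width: 0.617
```

```bash
python3 - <<'E'
from h import *
plan((596,-14.5,48),22.8,n=1)
c=get_image("scene");save(c,"s9.png",(200,120,400,320),3)
E
```

```text
t 14.05 ee [596.7 -14.9  48. ] az 22.7 tilt [ 3.9e-03 -5.0e-04 -1.0e+00] F [-0.5 -0.3  0.1] w 0.617 j [-0.1   0.52  1.68 -0.    0.94 -0.49]
dist 0.9 turn 0.11
{'x': -0.7, 'y': 0.0, 'z': -0.5, 'rx': -0.2, 'ry': -0.1, 'rz': 0.1}
```

View pics/s9.png

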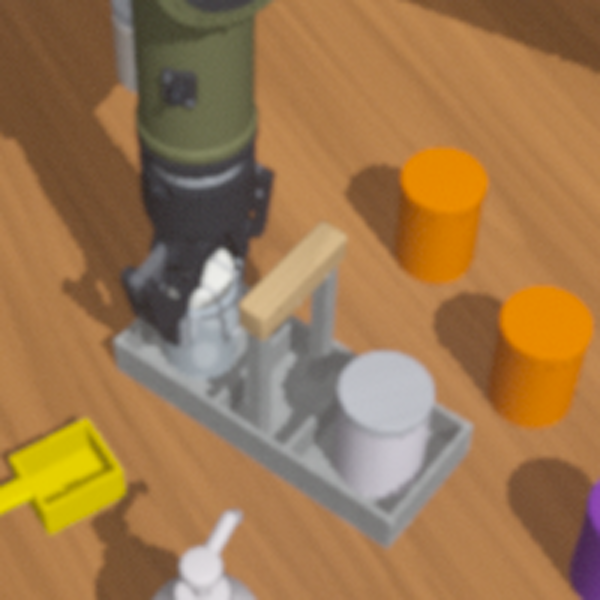

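{"name": "carry_out", "arguments": {"series": [{"x":0,"y":0,"z":0,"rx":0,"ry":0,"rz":0,"jaw":0.35},{"x":0,"y":0,"z":0,"rx":0,"ry":0,"rz":0,"jaw":0.3},{"x":0,"y":0,"z":0,"rx":0,"ry":0,"rz":0,"jaw":0.25},{"x":0,"y":0,"z":0,"rx":0,"ry":0,"rz":0,"jaw":0.15},{"x":0,"y":0,"z":0,"rx":0,"ry":0,"rz":0,"jaw":0.05},{"x":0,"y":0,"z":0,"rx":0,"ry":0,"rz":0,"jaw":0.0},{"x":0,"y":0,"z":0,"rx":0,"ry":0,"rz":0,"jaw":0},{"x":0,"y":0,"z":0,"rx":0,"ry":0,"rz":0,"jaw":0}]}}

```text
time_s: 14.9
ee_pos: [598.8, -15.0, 49.6]
eef_rot: [-1.367, 0.906, -0.918]
contact_force: [0.0, 0.1, -0.2]
gripper_width: 0.997
```

```bash
python3 - <<'E'
from h import *
np.set_printoptions(precision=1,suppress=True)
plan((596,-14.5,250),22.8,n=1)
c=get_image("wrist");save(c,"w9.png")
E
```

```text
t 14.9 ee [598.8 -15.   49.6] az 22.7 tilt [ 0. -0. -1.] F [ 0.   0.1 -0.2] w 0.997 j [-0.1  0.5  1.7 -0.   0.9 -0.5]
dist 200.4 turn 0.11
{'x': -0.8, 'y': -200.4, 'z': -0.9, 'rx': -0.4, 'ry': -0.1, 'rz': 0.2}
```

View pics/w9.png

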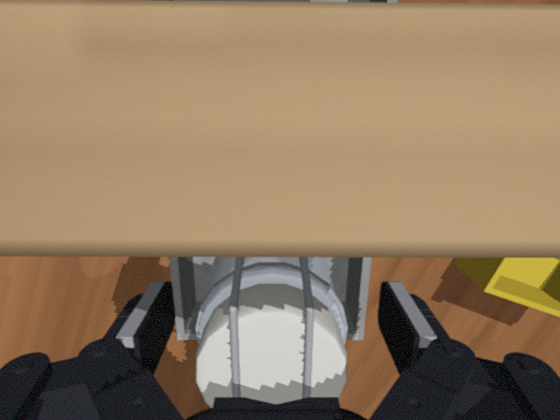

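{"name": "carry_out", "arguments": {"series": [{"x":0,"y":-15,"z":0,"rx":0,"ry":0,"rz":0,"jaw":0},{"x":0,"y":-25,"z":0,"rx":0,"ry":0,"rz":0,"jaw":0},{"x":0,"y":-35,"z":0,"rx":0,"ry":0,"rz":0,"jaw":0},{"x":0,"y":-40,"z":0,"rx":0,"ry":0,"rz":0,"jaw":0},{"x":0,"y":-45,"z":0,"rx":0,"ry":0,"rz":0,"jaw":0},{"x":0,"y":-45,"z":0,"rx":0,"ry":0,"rz":0,"jaw":0},{"x":0,"y":-35,"z":0,"rx":0,"ry":0,"rz":0,"jaw":0},{"x":0,"y":0,"z":0,"rx":0,"ry":0,"rz":0,"jaw":0}]}}

```text
time_s: 15.75
ee_pos: [595.3, -14.7, 296.4]
eef_rot: [-1.37, 0.912, -0.914]
contact_force: [0.3, 0.4, 0.8]
gripper_width: 0.999
```

```bash
python3 - <<'E'
from h import *
np.set_printoptions(precision=1,suppress=True)
c=get_image("wrist");save(c,"w10.png")
for t in ["handle","clasp_jar","bay"]:
    print(t,[(round(m["p"],2),w(c,m["at"])) for m in mark_of(c,t)[:2]])
plan((566,56,250),-67.25,n=10)
E
```

```text
handle [(0.8, array([565.8,  59.9, 150.8]))]
clasp_jar [(0.83, array([595. , -15.7,   4. ]))]
bay []
t 15.95 ee [591.1 -14.4 288.7] az 22.7 tilt [-0.  0. -1.] F [-0.   0.2  0.2] w 0.999 j [-0.1  0.3  1.4 -0.   1.5 -0.5]
dist 84.1 turn -89.93
{'x': -7.4, 'y': 3.9, 'z': 0.4, 'rx': 0.7, 'ry': 9.0, 'rz': -0.3}
{'x': -7.4, 'y': 3.9, 'z': -0.8, 'rx': 0.0, 'ry': 9.0, 'rz': 0.0}
{'x': -7.2, 'y': 3.9, 'z': -1.9, 'rx': 0.0, 'ry': 9.0, 'rz': 0.0}
{'x': -6.8, 'y': 3.9, 'z': -3.0, 'rx': 0.0, 'ry': 9.0, 'rz': 0.0}
{'x': -6.3, 'y': 3.9, 'z': -4.1, 'rx': 0.0, 'ry': 9.0, 'rz': 0.0}
{'x': -5.6, 'y': 3.9, 'z': -5.0, 'rx': 0.0, 'ry': 9.0, 'rz': 0.0}
{'x': -4.7, 'y': 3.9, 'z': -5.8, 'rx': 0.0, 'ry': 9.0, 'rz': 0.0}
{'x': -3.7, 'y': 3.9, 'z': -6.5, 'rx': 0.0, 'ry': 9.0, 'rz': 0.0}
{'x': -2.7, 'y': 3.9, 'z': -7.0, 'rx': 0.0, 'ry': 9.0, 'rz': 0.0}
{'x': -1.6, 'y': 3.9, 'z': -7.3, 'rx': 0.0, 'ry': 9.0, 'rz': 0.0}
```

View pics/w10.png

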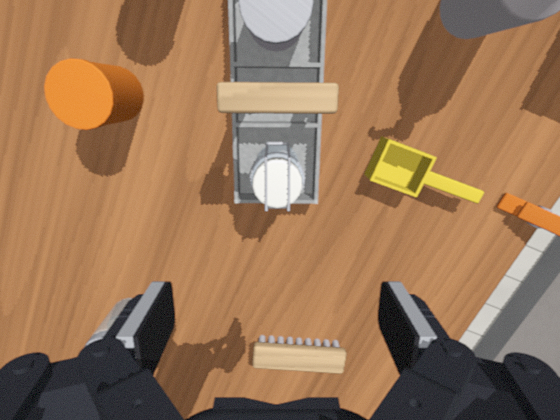

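{"name": "carry_out", "arguments": {"series": [{"x":-8,"y":4,"z":0,"rx":0.7,"ry":8.5,"rz":-0.3,"jaw":0},{"x":-8,"y":4,"z":-1,"rx":0,"ry":8.5,"rz":0,"jaw":0},{"x":-8,"y":4,"z":-2,"rx":0,"ry":8.5,"rz":0,"jaw":0},{"x":-7,"y":4,"z":-3,"rx":0,"ry":8.5,"rz":0,"jaw":0},{"x":-7,"y":4,"z":-4,"rx":0,"ry":8.5,"rz":0,"jaw":0},{"x":-6,"y":4,"z":-5,"rx":0,"ry":8.5,"rz":0,"jaw":0},{"x":-5,"y":4,"z":-6,"rx":0,"ry":8.5,"rz":0,"jaw":0},{"x":-4,"y":4,"z":-7,"rx":0,"ry":8.5,"rz":0,"jaw":0}]}}

```text
time_s: 16.75
ee_pos: [557.3, 46.5, 236.2]
eef_rot: [-0.746, 1.798, -1.772]
contact_force: [-1.0, 0.1, -0.1]
gripper_width: 1.008
```

```bash
python3 - <<'E'
from h import *
np.set_printoptions(precision=1,suppress=True)
plan((566,56,240),-67.25,n=5)
E
```

```text
t 16.75 ee [557.3  46.5 236.2] az -46.3 tilt [-0.  0. -1.] F [-1.   0.1 -0.1] w 1.008 j [0.  0.3 1.5 0.  1.4 0.8]
dist 13.5 turn -20.92
{'x': -2.6, 'y': -0.8, 'z': -0.2, 'rx': 1.4, 'ry': 4.2, 'rz': 1.5}
{'x': -2.6, 'y': -0.8, 'z': -0.4, 'rx': 0.0, 'ry': 4.2, 'rz': 0.0}
{'x': -2.5, 'y': -0.8, 'z': -0.5, 'rx': 0.0, 'ry': 4.2, 'rz': 0.0}
{'x': -2.5, 'y': -0.8, 'z': -0.7, 'rx': 0.0, 'ry': 4.2, 'rz': 0.0}
{'x': -2.4, 'y': -0.8, 'z': -0.9, 'rx': 0.0, 'ry': 4.2, 'rz': 0.0}
```

{"name": "carry_out", "arguments": {"series": [{"x":-3,"y":0,"z":0,"rx":1.4,"ry":5,"rz":1.5,"jaw":0},{"x":-3,"y":0,"z":-1,"rx":0,"ry":5,"rz":0,"jaw":0},{"x":-3,"y":0,"z":-1,"rx":0,"ry":5,"rz":0,"jaw":0},{"x":-3,"y":0,"z":-1,"rx":0,"ry":5,"rz":0,"jaw":0},{"x":-3,"y":0,"z":-1,"rx":0,"ry":4,"rz":0,"jaw":0},{"x":0,"y":0,"z":0,"rx":0,"ry":0,"rz":0,"jaw":0},{"x":0,"y":0,"z":0,"rx":0,"ry":0,"rz":0,"jaw":0},{"x":0,"y":0,"z":0,"rx":0,"ry":0,"rz":0,"jaw":0}]}}

```text
time_s: 17.55
ee_pos: [554.9, 59.3, 216.6]
eef_rot: [-0.379, 2.064, -2.054]
contact_force: [-0.5, 0.1, -0.2]
gripper_width: 0.997
```

```bash
python3 - <<'E'
from h import *
np.set_printoptions(precision=1,suppress=True)
c=get_image("wrist");save(c,"w11.png")
for m in mark_of(c,"handle")[:1]: print(m["p"],w(c,m["at"]))
plan((566,56,210),-67.25,n=1)
E
```

```text
0.84 [562.7  58.1 147.2]
t 17.65 ee [555.1  59.3 217. ] az -71.3 tilt [-0. -0. -1.] F [-0.6 -0.   0.4] w 0.997 j [0.  0.3 1.5 0.  1.3 1.3]
dist 13.4 turn 4.01
{'x': -9.5, 'y': 6.6, 'z': 6.7, 'rx': 0.7, 'ry': -4.0, 'rz': 2.0}
```

View pics/w11.png

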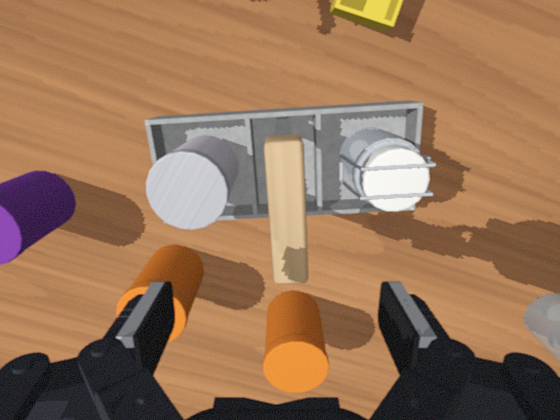

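```bash
python3 - <<'E'
from h import *
np.set_printoptions(precision=1,suppress=True)
c=get_image("wrist");save(c,"w12.png",(240,110,340,300),3)
h=[onz(c,*q,163) for q in [(265,138),(300,136),(308,280),(275,283)]];print(h,np.mean(h,0))
e=h[3]-h[0];print(np.degrees(np.arctan2(e[1],e[0])));e=h[2]-h[1];print(np.degrees(np.arctan2(e[1],e[0])))
E
```

```text
[array([606.4,  82.8, 163. ]), array([613.5,  65.4, 163. ]), array([531.7,  30.1, 163. ]), array([522.9,  48.8, 163. ])] [568.6  56.8 163. ]
-157.85522573602103
-156.64845207409724
```

View pics/w12.png

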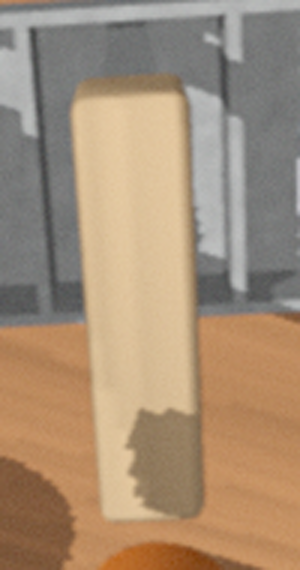

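{"name": "carry_out", "arguments": {"series": [{"x":-6,"y":0,"z":4,"rx":0.7,"ry":-4,"rz":2,"jaw":0},{"x":-4,"y":0,"z":3,"rx":0,"ry":0,"rz":0,"jaw":0},{"x":0,"y":8,"z":0,"rx":0,"ry":0,"rz":0,"jaw":0},{"x":0,"y":8,"z":0,"rx":0,"ry":0,"rz":0,"jaw":0},{"x":0,"y":0,"z":0,"rx":0,"ry":0,"rz":0,"jaw":0},{"x":0,"y":0,"z":0,"rx":0,"ry":0,"rz":0,"jaw":0},{"x":0,"y":0,"z":0,"rx":0,"ry":0,"rz":0,"jaw":0},{"x":0,"y":0,"z":0,"rx":0,"ry":0,"rz":0,"jaw":0}]}}

```text
time_s: 18.5
ee_pos: [567.7, 56.0, 199.8]
eef_rot: [-0.4, 2.004, -2.004]
contact_force: [-0.1, -0.0, 0.5]
gripper_width: 0.998
```

```bash
python3 - <<'E'
from h import *
np.set_printoptions(precision=1,suppress=True)
c=get_image("wrist");save(c,"w13.png")
plan((566.3,56,131),-67.25,n=1)
E
```

```text
t 18.55 ee [567.7  56.  199.9] az -67.3 tilt [ 0.  0. -1.] F [ 0.1 -0.4 -0.6] w 1.001 j [0.  0.3 1.6 0.  1.2 1.2]
dist 68.9 turn 0.09
{'x': 1.4, 'y': 68.9, 'z': -0.6, 'rx': -0.0, 'ry': -0.1, 'rz': -0.1}
```

View pics/w13.png

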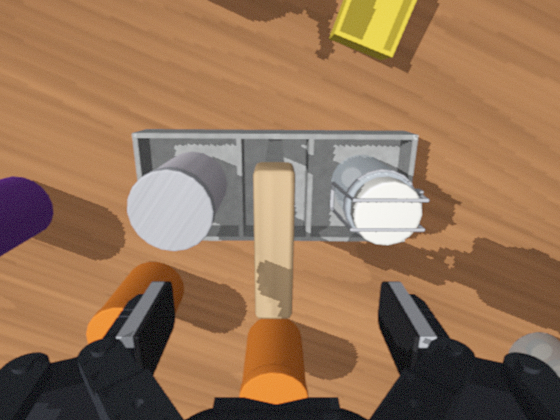

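{"name": "carry_out", "arguments": {"series": [{"x":1,"y":15,"z":0,"rx":0,"ry":0,"rz":0,"jaw":0},{"x":0,"y":15,"z":0,"rx":0,"ry":0,"rz":0,"jaw":0},{"x":0,"y":15,"z":0,"rx":0,"ry":0,"rz":0,"jaw":0},{"x":0,"y":10,"z":0,"rx":0,"ry":0,"rz":0,"jaw":0},{"x":0,"y":0,"z":0,"rx":0,"ry":0,"rz":0,"jaw":0},{"x":0,"y":0,"z":0,"rx":0,"ry":0,"rz":0,"jaw":0},{"x":0,"y":0,"z":0,"rx":0,"ry":0,"rz":0,"jaw":0},{"x":0,"y":0,"z":0,"rx":0,"ry":0,"rz":0,"jaw":0}]}}

```text
time_s: 19.35
ee_pos: [569.8, 55.9, 146.7]
eef_rot: [-0.392, 2.0, -2.002]
contact_force: [-0.2, -0.4, 0.3]
gripper_width: 1.003
```

```bash
python3 - <<'E'
from h import *
np.set_printoptions(precision=1,suppress=True)
c=get_image("wrist");save(c,"w14.png")
plan((566.3,56,131),-67.25,n=1)
E
```

```text
t 19.4 ee [569.9  55.9 146.8] az -67.3 tilt [ 0.  0. -1.] F [0.8 0.1 0.5] w 1.0 j [0.  0.4 1.6 0.  1.1 1.2]
dist 16.2 turn 0.1
{'x': 3.4, 'y': 15.7, 'z': -1.5, 'rx': -0.2, 'ry': -0.1, 'rz': -0.5}
```

View pics/w14.png

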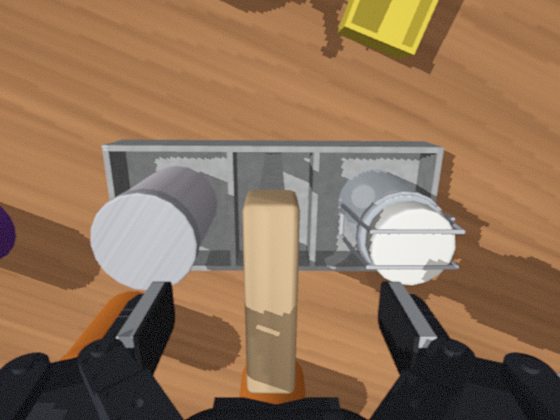

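{"name": "carry_out", "arguments": {"series": [{"x":3.5,"y":5,"z":-2,"rx":-0.2,"ry":0,"rz":-0.5,"jaw":0},{"x":0,"y":8,"z":0,"rx":0,"ry":0,"rz":0,"jaw":0},{"x":0,"y":4,"z":0,"rx":0,"ry":0,"rz":0,"jaw":0},{"x":0,"y":0,"z":0,"rx":0,"ry":0,"rz":0,"jaw":0},{"x":0,"y":0,"z":0,"rx":0,"ry":0,"rz":0,"jaw":0},{"x":0,"y":0,"z":0,"rx":0,"ry":0,"rz":0,"jaw":0},{"x":0,"y":0,"z":0,"rx":0,"ry":0,"rz":0,"jaw":0},{"x":0,"y":0,"z":0,"rx":0,"ry":0,"rz":0,"jaw":0}]}}

```text
time_s: 20.2
ee_pos: [566.0, 56.5, 128.9]
eef_rot: [-0.402, 2.005, -2.004]
contact_force: [-0.2, 0.5, -0.0]
gripper_width: 0.997
```

```bash
python3 - <<'E'
from h import *
np.set_printoptions(precision=1,suppress=True)
c=get_image("wrist");save(c,"w15.png")
plan((566.3,56,131),-67.25,n=1)
a=get_image("top");print([(round(m["p"],2),w(a,m["at"])) for m in mark_of(a,"clasp_jar")[:2]]);save(a,"t15.png",(180,150,330,300),4)
E
```

```text
t 20.25 ee [566.   56.5 128.9] az -67.4 tilt [-0.  0. -1.] F [ 0.3 -0.2  0.2] w 0.998 j [0.  0.4 1.7 0.  1.1 1.2]
dist 2.2 turn 0.1
{'x': -0.1, 'y': -2.1, 'z': 0.5, 'rx': 0.0, 'ry': -0.1, 'rz': 0.0}
[(0.79, array([598.3, -17.4,   6.4]))]
```

View pics/w15.png

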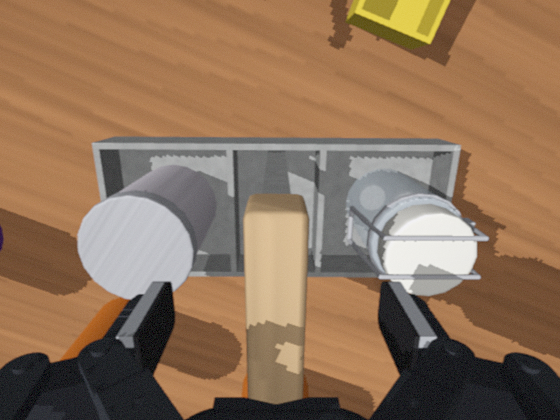

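{"name": "carry_out", "arguments": {"series": [{"x":0,"y":0,"z":0,"rx":0,"ry":0,"rz":0,"jaw":0.4},{"x":0,"y":0,"z":0,"rx":0,"ry":0,"rz":0,"jaw":0.6},{"x":0,"y":0,"z":0,"rx":0,"ry":0,"rz":0,"jaw":0.7},{"x":0,"y":0,"z":0,"rx":0,"ry":0,"rz":0,"jaw":0.8},{"x":0,"y":0,"z":0,"rx":0,"ry":0,"rz":0,"jaw":0.9},{"x":0,"y":0,"z":0,"rx":0,"ry":0,"rz":0,"jaw":1},{"x":0,"y":0,"z":0,"rx":0,"ry":0,"rz":0,"jaw":1},{"x":0,"y":0,"z":0,"rx":0,"ry":0,"rz":0,"jaw":1}], "grip_force": 50}}

```text
time_s: 21.15
ee_pos: [566.1, 56.6, 129.3]
eef_rot: [-0.401, 2.005, -2.004]
contact_force: [-0.4, 0.3, 1.1]
gripper_width: 0.251
```

{"name": "carry_out", "arguments": {"series": [{"x":0,"y":0,"z":0,"rx":0,"ry":0,"rz":0,"jaw":1},{"x":0,"y":0,"z":0,"rx":0,"ry":0,"rz":0,"jaw":1},{"x":0,"y":0,"z":0,"rx":0,"ry":0,"rz":0,"jaw":1},{"x":0,"y":0,"z":0,"rx":0,"ry":0,"rz":0,"jaw":1},{"x":0,"y":0,"z":0,"rx":0,"ry":0,"rz":0,"jaw":1},{"x":0,"y":0,"z":0,"rx":0,"ry":0,"rz":0,"jaw":1},{"x":0,"y":0,"z":0,"rx":0,"ry":0,"rz":0,"jaw":1},{"x":0,"y":0,"z":0,"rx":0,"ry":0,"rz":0,"jaw":1}], "grip_force": 100}}

```text
time_s: 21.95
ee_pos: [566.1, 56.7, 129.4]
eef_rot: [-0.401, 2.005, -2.004]
contact_force: [-0.8, 0.8, 0.2]
gripper_width: 0.244
```

```bash
python3 - <<'E'
from h import *
np.set_printoptions(precision=4,suppress=True)
c=get_image("wrist");save(c,"w16.png")
plan((566.3,56,230),-67.25,n=1)
E
```

```text
t 22.0 ee [566.1  56.7 129.4] az -67.3 tilt [ 0.0004  0.0005 -1.    ] F [-0.1  0.4  1.5] w 0.241 j [0.03 0.39 1.66 0.   1.09 1.2 ]
dist 100.6 turn 0.1
{'x': 0.1, 'y': -100.6, 'z': 0.7, 'rx': 0.0, 'ry': -0.1, 'rz': -0.0}
```

View pics/w16.png

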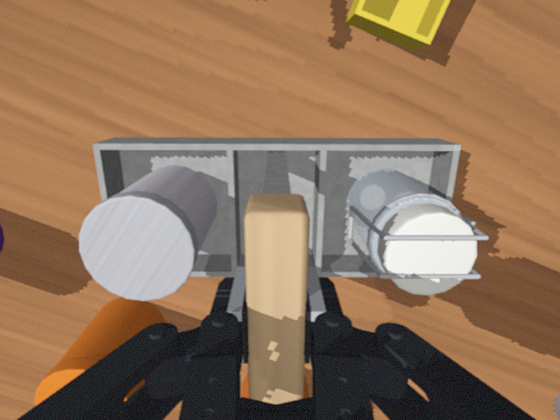

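{"name": "carry_out", "arguments": {"series": [{"x":0,"y":-4,"z":0,"rx":0,"ry":0,"rz":0,"jaw":1},{"x":0,"y":-5,"z":0,"rx":0,"ry":0,"rz":0,"jaw":1},{"x":0,"y":-6,"z":0,"rx":0,"ry":0,"rz":0,"jaw":1},{"x":0,"y":-6,"z":0,"rx":0,"ry":0,"rz":0,"jaw":1},{"x":0,"y":-6,"z":0,"rx":0,"ry":0,"rz":0,"jaw":1},{"x":0,"y":-5,"z":0,"rx":0,"ry":0,"rz":0,"jaw":1},{"x":0,"y":-3,"z":0,"rx":0,"ry":0,"rz":0,"jaw":1},{"x":0,"y":0,"z":0,"rx":0,"ry":0,"rz":0,"jaw":1}], "grip_force": 110}}

```text
time_s: 22.8
ee_pos: [560.9, 56.4, 161.8]
eef_rot: [-0.415, 2.012, -2.007]
contact_force: [-0.5, 0.4, -8.7]
gripper_width: 0.242
```

```bash
python3 - <<'E'
from h import *
np.set_printoptions(precision=4,suppress=True)
c=get_image("wrist");save(c,"w17.png")
plan((566.3,56,235),-67.25,n=1)
c=get_image("scene");save(c,"s17.png",(180,100,420,320),3)
plan((566.3,56,235),-67.25,n=1)
E
```

```text
t 22.85 ee [560.8  56.4 161.7] az -67.4 tilt [-0.0132  0.0002 -0.9999] F [ 0.3  0.3 -9.1] w 0.243 j [0.02 0.36 1.62 0.   1.18 1.2 ]
dist 73.5 turn 0.11
{'x': -4.0, 'y': -73.4, 'z': 2.1, 'rx': 0.3, 'ry': -0.1, 'rz': 0.7}
t 22.9 ee [560.6  56.4 161.4] az -67.4 tilt [-0.0138  0.0003 -0.9999] F [ 0.  -1.  -8.7] w 0.238 j [0.02 0.36 1.62 0.   1.18 1.2 ]
dist 73.8 turn 0.11
{'x': -4.2, 'y': -73.7, 'z': 2.2, 'rx': 0.3, 'ry': -0.1, 'rz': 0.7}
```

View pics/w17.png

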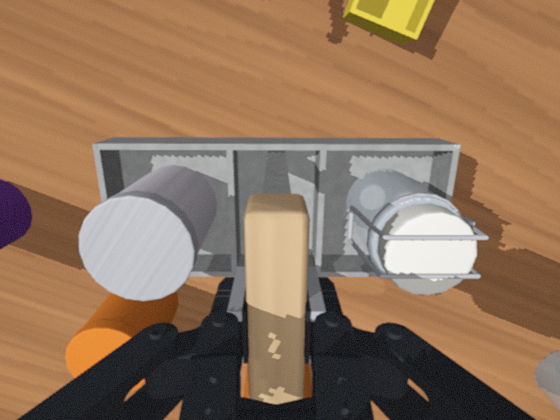

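View pics/s17.png

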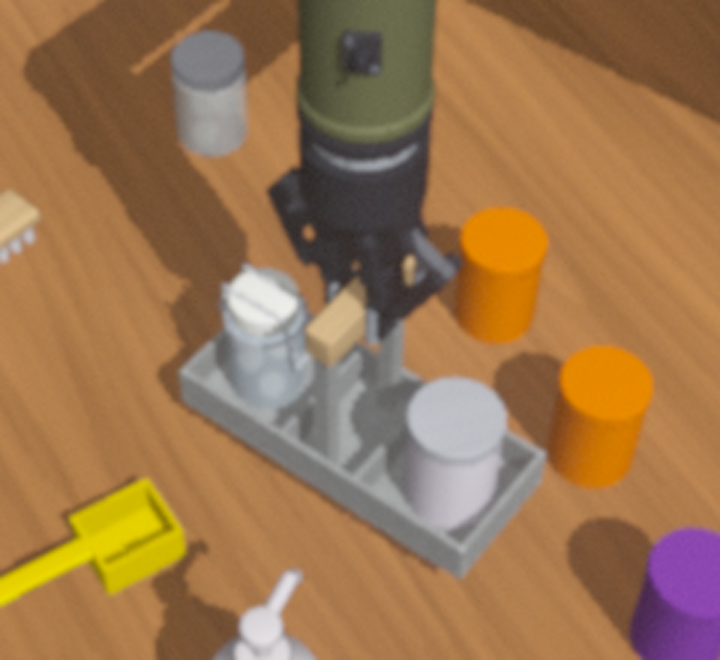

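{"name": "carry_out", "arguments": {"series": [{"x":-2,"y":-4,"z":1,"rx":0.3,"ry":0,"rz":0.7,"jaw":1},{"x":-2,"y":-6,"z":0,"rx":0,"ry":0,"rz":0,"jaw":1},{"x":-1,"y":-7,"z":0,"rx":0,"ry":0,"rz":0.2,"jaw":1},{"x":-1,"y":-7,"z":0,"rx":0,"ry":0,"rz":0.2,"jaw":1},{"x":-1,"y":-7,"z":0,"rx":0,"ry":0,"rz":0.2,"jaw":1},{"x":-1,"y":-6,"z":0,"rx":0,"ry":0,"rz":0.2,"jaw":1},{"x":0,"y":-4,"z":0,"rx":0,"ry":0,"rz":0,"jaw":1},{"x":0,"y":0,"z":0,"rx":0,"ry":0,"rz":0,"jaw":1}]}}

```text
time_s: 23.7
ee_pos: [568.4, 58.7, 206.1]
eef_rot: [-0.385, 2.002, -1.995]
contact_force: [0.4, -1.1, -8.3]
gripper_width: 0.241
```

```bash
python3 - <<'E'
from h import *
plan((566.3,56,230),-67.25,n=1)
E
```

```text
t 23.7 ee [568.4  58.7 206.1] az -67.4 tilt [ 0.014   0.0059 -0.9999] F [ 0.4 -1.1 -8.3] w 0.241 j [0.03 0.31 1.56 0.01 1.25 1.2 ]
dist 24.2 turn 0.11
{'x': 2.6, 'y': -24.0, 'z': 1.7, 'rx': 0.0, 'ry': -0.1, 'rz': -0.9}
```

{"name": "carry_out", "arguments": {"series": [{"x":0,"y":-4,"z":0.5,"rx":0,"ry":0,"rz":-0.5,"jaw":1},{"x":0,"y":-5,"z":0,"rx":0,"ry":0,"rz":0,"jaw":1},{"x":0,"y":-5,"z":0,"rx":0,"ry":0,"rz":0,"jaw":1},{"x":0,"y":-5,"z":0,"rx":0,"ry":0,"rz":0,"jaw":1},{"x":0,"y":-3,"z":0,"rx":0,"ry":0,"rz":0,"jaw":1},{"x":0,"y":0,"z":0,"rx":0,"ry":0,"rz":0,"jaw":1},{"x":0,"y":0,"z":0,"rx":0,"ry":0,"rz":0,"jaw":1},{"x":0,"y":0,"z":0,"rx":0,"ry":0,"rz":0,"jaw":1}]}}

```text
time_s: 24.5
ee_pos: [567.7, 58.1, 229.3]
eef_rot: [-0.397, 2.004, -2.001]
contact_force: [-0.7, -0.2, -9.1]
gripper_width: 0.24
```

```bash
python3 - <<'E'
from h import *
plan((566.3,56,230),-67.25,n=1)
E
```

```text
t 24.5 ee [567.7  58.1 229.3] az -67.4 tilt [ 0.0034  0.0022 -1.    ] F [-0.7 -0.2 -9.1] w 0.24 j [0.03 0.3  1.52 0.   1.32 1.2 ]
dist 2.6 turn 0.11
{'x': 2.1, 'y': -0.7, 'z': 1.4, 'rx': 0.0, 'ry': -0.1, 'rz': -0.2}
```

Caddy is now about 100 mm up and level; hold still and check for a few seconds.

{"name": "carry_out", "arguments": {"series": [{"x":0,"y":0,"z":0,"rx":0,"ry":0,"rz":0,"jaw":1},{"x":0,"y":0,"z":0,"rx":0,"ry":0,"rz":0,"jaw":1},{"x":0,"y":0,"z":0,"rx":0,"ry":0,"rz":0,"jaw":1},{"x":0,"y":0,"z":0,"rx":0,"ry":0,"rz":0,"jaw":1},{"x":0,"y":0,"z":0,"rx":0,"ry":0,"rz":0,"jaw":1},{"x":0,"y":0,"z":0,"rx":0,"ry":0,"rz":0,"jaw":1},{"x":0,"y":0,"z":0,"rx":0,"ry":0,"rz":0,"jaw":1},{"x":0,"y":0,"z":0,"rx":0,"ry":0,"rz":0,"jaw":1}]}}

```text
time_s: 25.3
ee_pos: [567.2, 58.1, 228.4]
eef_rot: [-0.399, 2.006, -2.002]
contact_force: [-0.0, 0.1, -9.4]
gripper_width: 0.242
```

{"name": "carry_out", "arguments": {"series": [{"x":0,"y":0,"z":0,"rx":0,"ry":0,"rz":0,"jaw":1},{"x":0,"y":0,"z":0,"rx":0,"ry":0,"rz":0,"jaw":1},{"x":0,"y":0,"z":0,"rx":0,"ry":0,"rz":0,"jaw":1},{"x":0,"y":0,"z":0,"rx":0,"ry":0,"rz":0,"jaw":1},{"x":0,"y":0,"z":0,"rx":0,"ry":0,"rz":0,"jaw":1},{"x":0,"y":0,"z":0,"rx":0,"ry":0,"rz":0,"jaw":1},{"x":0,"y":0,"z":0,"rx":0,"ry":0,"rz":0,"jaw":1},{"x":0,"y":0,"z":0,"rx":0,"ry":0,"rz":0,"jaw":1}]}}

```text
time_s: 26.1
ee_pos: [567.2, 58.1, 228.4]
eef_rot: [-0.399, 2.005, -2.002]
contact_force: [0.0, -0.1, -8.6]
gripper_width: 0.245
```

{"name": "carry_out", "arguments": {"series": [{"x":0,"y":0,"z":0,"rx":0,"ry":0,"rz":0,"jaw":1},{"x":0,"y":0,"z":0,"rx":0,"ry":0,"rz":0,"jaw":1},{"x":0,"y":0,"z":0,"rx":0,"ry":0,"rz":0,"jaw":1},{"x":0,"y":0,"z":0,"rx":0,"ry":0,"rz":0,"jaw":1},{"x":0,"y":0,"z":0,"rx":0,"ry":0,"rz":0,"jaw":1},{"x":0,"y":0,"z":0,"rx":0,"ry":0,"rz":0,"jaw":1},{"x":0,"y":0,"z":0,"rx":0,"ry":0,"rz":0,"jaw":1},{"x":0,"y":0,"z":0,"rx":0,"ry":0,"rz":0,"jaw":1}]}}

```text
time_s: 26.9
ee_pos: [567.2, 58.1, 228.4]
eef_rot: [-0.399, 2.006, -2.002]
contact_force: [-0.7, -0.1, -9.3]
gripper_width: 0.241
```

```bash
python3 - <<'E'
from h import *
np.set_printoptions(precision=1,suppress=True)
plan((566.3,56,230),-67.25,n=1)
c=get_image("scene");save(c,"s20.png",(130,60,430,360),2)
for t in ["caddy","clasp_jar","tin","handle","screw_jar","pump_bottle","scoop","collar_brush"]:
    print(t,[(round(m["p"],2),w(c,m["at"])) for m in mark_of(c,t)[:3]])
c=get_image("wrist");save(c,"w20.png")
for t in ["caddy","clasp_jar","tin"]:
    print(t,[(round(m["p"],2),w(c,m["at"])) for m in mark_of(c,t)[:3]])
plan((566.3,56,230),-67.25,n=1)
E
```

```text
t 26.9 ee [567.2  58.1 228.4] az -67.4 tilt [ 0.  0. -1.] F [-0.7 -0.1 -9.3] w 0.241 j [0.  0.3 1.5 0.  1.3 1.2]
dist 2.8 turn 0.11
{'x': 1.6, 'y': -1.6, 'z': 1.6, 'rx': 0.1, 'ry': -0.1, 'rz': -0.1}
caddy [(0.8, array([566.6,  53.8, 100. ]))]
clasp_jar []
tin [(0.91, array([533.9, 127.9, 101.7])), (0.84, array([443. , 280.4,   2.5])), (0.78, array([393.8, -13.5,   1.8]))]
handle [(0.9, array([567. ,  59.4, 252.7]))]
screw_jar [(0.69, array([ 493.6, -303.1,    4.3]))]
pump_bottle [(0.64, array([723.2, 225.6,   3.3]))]
scoop [(0.79, array([775.3,  40.3,  -0.8]))]
collar_brush [(0.98, array([ 731.9, -259. ,   -2.4]))]
caddy [(0.85, array([566.3,  57.5,  98.7]))]
clasp_jar [(0.65, array([596.4, -12.4, 105.1]))]
tin [(0.84, array([535.9, 126.5, 105.5])), (0.65, array([443.2, 279.9,   0.8]))]
t 27.55 ee [567.2  58.1 228.4] az -67.4 tilt [ 0.  0. -1.] F [-0.   0.2 -8.1] w 0.238 j [0.  0.3 1.5 0.  1.3 1.2]
dist 2.7 turn 0.11
{'x': 1.6, 'y': -1.6, 'z': 1.6, 'rx': 0.1, 'ry': -0.1, 'rz': -0.1}
```

View pics/s20.png

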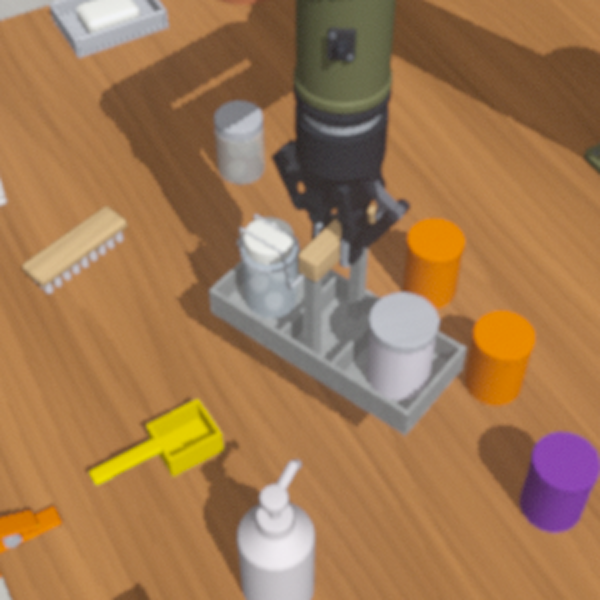

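View pics/w20.png

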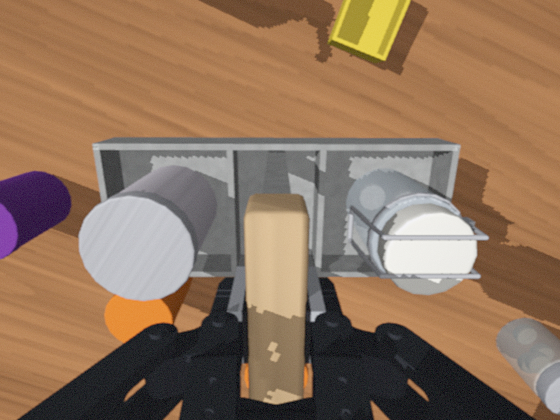

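```bash
python3 - <<'E'
from h import *
print(finish_job()); s=observe(); print(s["time_s"],s["ee_pos"],s["contact_force"],s["gripper_width"])
E
```

```text
the job is handed in; nothing more can be done
None
the job is handed in; nothing more can be done
```

I set the clasp jar down upright in the caddy's empty compartment and let go of it. I then gripped the bar at its middle across its width (110 N), lifted the caddy about 100 mm and held it still for about 3 s. I handed the job in at about 27.6 s while still holding it; no verdict is reported.

**Last checks:**
- **Caddy height:** the networks put its underside at 99 to 100 mm.
- **Stillness and level:** the tool did not move over the last 2 s or so, and it was vertical to within about 0.002 rad. The caddy looked the same in the wrist picture as when I gripped it, so it had not slipped or tilted.
- **Load:** about 9 N, which fits the caddy, jar and tin together.
- **Jar and tin:** both stand near the centres of their compartments, by the wrist camera.
- **Bystanders:** the largest difference between the first and last network readings was about 4 mm, within the networks' accuracy.

**Disagreements:**
- **Jar at the end:** the scene camera's network did not report it in the last picture, though it is plainly visible there. The wrist camera's network did.
- **Jar before the grasp:** estimates of its x varied between 544 and 552 mm. I gripped at 547 mm and it held.

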